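# Set up a laser check of delivered bottles and enable it with the key

## Task

Fold both flaps of the carton right back, well past upright, and stand every bottle it holds upright on the bed of the laser reader, each in the middle of a marked circle of its own. Then draw the tall panel out of the stack leaning against the bookend, leaving the low panels leaning there, and stand it as a beam stop all the way down in the slot along the front of the reader. Last, with the stop in place, move the key from its holder to the key switch on the reader, push it fully in, turn it clockwise to on as far as it goes and leave it there; keep the timer and the small red-capped bottle where they are.

Things in the scene. Friction and masses are not known exactly. Their poses are not given: they have to be found in the camera images.
- reader: Laser reader, fixed: grey base 210 (x) x 250 mm (y), its upper side (the bed) 12 mm above the table. Origin: centre of the underside; x from its front (robot side) to its back, y left, z up. At the back a white housing (x = 40 to 105 mm), top at 85 mm; on it, at x = 72, y = -78 mm, the key switch, a dark block 56 mm square, top at 113 mm. Slot for the beam stop along the front edge.
- circle_1 (a point): Centre of marked circle 1 of 4 on the bed of the reader (circle 50 mm across, 52 mm from centre to centre), at the height of the bed. Circle 1 is the rightmost as seen by the robot.
- circle_2 (a point): Centre of marked circle 2 of 4 on the bed of the reader (circle 50 mm across, 52 mm from centre to centre), at the height of the bed. Circle 1 is the rightmost as seen by the robot.
- circle_3 (a point): Centre of marked circle 3 of 4 on the bed of the reader (circle 50 mm across, 52 mm from centre to centre), at the height of the bed. Circle 1 is the rightmost as seen by the robot.
- circle_4 (a point): Centre of marked circle 4 of 4 on the bed of the reader (circle 50 mm across, 52 mm from centre to centre), at the height of the bed. Circle 1 is the rightmost as seen by the robot.
- stop_slot (a point): Middle of the floor of the beam-stop slot, 12 mm above the table; axes as the reader's. The slot is 13 mm wide (x) and 222 mm long (y), its lips 24 mm high, flared to 20 mm at the top; it takes the 8 mm panel standing upright on its long edge.
- keyhole (a point): Centre of the keyhole's mouth, on the face of the switch's turning plug, 113 mm above the table. x along the slot's long side (turns with the plug), z up. Slot 19 x 8 mm, 24 mm deep, edges bevelled 1.5 mm; the key goes straight down, either way round.
- key_switch (a joint): Angle of the switch's plug, rad: 0 = off (slot along the reader's x), 1.05 = on (end stop), growing clockwise as seen from above. Stays where it is left; turns at about 0.05 N m. The key has about 0.2 rad of play either way in the slot, so it must turn further than the plug.
- key: Loose key, 66 mm long, 50 g, upright in its holder. Origin: tip of the blade; z up to the handle, x along the width, y through the thickness. Blade 16 x 5 mm, 22 mm long (tip 12 x 3.4), then a shoulder 24 x 9 mm, 9 mm high, then the flat black handle 40 mm wide (x), 9 mm thick (y), from 30 to 66 mm above the origin: pinch it across its 9 mm.
- key_holder: Key holder, loose, 0.6 kg: grey block 46 x 70 mm on a steel foot 64 x 90 mm, top 42 mm above the table, with two upright slots 24 mm deep at y = -15 mm and y = +15 mm; the key stands in the one at y = -15 mm, the other is empty. Origin: centre of the underside.
- carton: Cardboard carton, fixed to the table, 158 (x) x 124 (y) x 104 mm high, walls and floor 4 mm. Origin: centre of the underside. Its two flaps are hinged along the long upper edges (hinge lines along x at y = +60 and y = -60 mm, 104 mm above the table).
- flap_a (a joint): Angle of the flap on the carton's +y edge, rad: 0 = closed (level over the carton), 1.57 upright, 2.9 folded fully back. Starts ajar at 0.85 to 1.2. Light flap 156 mm long, 58 mm wide, 4 mm thick; stays where it is left, swings at about 0.03 N m.
- flap_b (a joint): The same for the flap on the carton's -y edge; the two closed flaps would meet in the middle.
- bottle_1: Capped reagent bottle (one of 2 to 4 alike; absent ones are None), standing upright in the carton, 90 g. Origin: centre of its underside, z up. Body 40 mm across up to 60 mm, narrowing to the neck; black cap 26 mm across from 71 to 85 mm above the origin, by which it can be pinched from above.
- bottle_2: Capped reagent bottle (one of 2 to 4 alike; absent ones are None), standing upright in the carton, 90 g. Origin: centre of its underside, z up. Body 40 mm across up to 60 mm, narrowing to the neck; black cap 26 mm across from 71 to 85 mm above the origin, by which it can be pinched from above.
- bottle_3: Capped reagent bottle (one of 2 to 4 alike; absent ones are None), standing upright in the carton, 90 g. Origin: centre of its underside, z up. Body 40 mm across up to 60 mm, narrowing to the neck; black cap 26 mm across from 71 to 85 mm above the origin, by which it can be pinched from above.
- bottle_4: Capped reagent bottle (one of 2 to 4 alike; absent ones are None), standing upright in the carton, 90 g. Origin: centre of its underside, z up. Body 40 mm across up to 60 mm, narrowing to the neck; black cap 26 mm across from 71 to 85 mm above the origin, by which it can be pinched from above.
- bookend: Steel bookend, fixed: upright plate 170 mm wide, 6 mm thick, 52 mm high, the wall of the leaning stack. Origin: foot of the plate's front face; x points backwards, away from the panels, y along the plate.
- tall_panel: The tall panel of the stack: flat, dark, 8 mm thick (x), 210 mm wide (y), 100 mm high (z), 0.21 kg. Origin: middle of its lower edge; z up along the panel. Its upper 38 mm stand clear of the low panels. Leans back by about 0.26 rad; second to fourth from the bookend.
- low_panel_1: Low panel 1 of 3, as the tall one but 62 mm high, 0.13 kg; leans in the same stack and must stay leaning (it may settle back by a panel's thickness).
- low_panel_2: Low panel 2 of 3, as the tall one but 62 mm high, 0.13 kg; leans in the same stack and must stay leaning (it may settle back by a panel's thickness).
- low_panel_3: Low panel 3 of 3, as the tall one but 62 mm high, 0.13 kg; leans in the same stack and must stay leaning (it may settle back by a panel's thickness).
- timer: Bystander: white bench timer 62 x 62 x 21 mm, loose.
- small_bottle: Bystander: small red-capped reagent bottle, 34 mm across, 68 mm high, loose on the table, not to be loaded.

How it is judged:
On the way, in this order (a step that is already met when the one before it is completed fails the run):
1. both flaps of the carton are folded back past 2.0 rad (value of joint each of flap_a, flap_b above 2 rad), for 0.2 s.
2. every bottle stands upright on a circle of its own ((horizontal distance between bottle_1 and circle_1 below 0.012 m or horizontal distance between bottle_1 and circle_2 below 0.012 m or horizontal distance between bottle_1 and circle_3 below 0.012 m or horizontal distance between bottle_1 and circle_4 below 0.012 m) and height (world z) of each of bottle_1, bottle_2, bottle_3, bottle_4 below 0.018 m and angle between each of bottle_1, bottle_2, bottle_3, bottle_4's own z axis and vertical below 0.12 rad and (horizontal distance between bottle_2 and circle_1 below 0.012 m or horizontal distance between bottle_2 and circle_2 below 0.012 m or horizontal distance between bottle_2 and circle_3 below 0.012 m or horizontal distance between bottle_2 and circle_4 below 0.012 m) and (horizontal distance between bottle_3 and circle_1 below 0.012 m or horizontal distance between bottle_3 and circle_2 below 0.012 m or horizontal distance between bottle_3 and circle_3 below 0.012 m or horizontal distance between bottle_3 and circle_4 below 0.012 m) and (horizontal distance between bottle_4 and circle_1 below 0.012 m or horizontal distance between bottle_4 and circle_2 below 0.012 m or horizontal distance between bottle_4 and circle_3 below 0.012 m or horizontal distance between bottle_4 and circle_4 below 0.012 m)), for 0.2 s.
3. the tall panel stands upright, down in the slot along the front of the reader (x of tall_panel in the frame of stop_slot between -0.006 and 0.006 m and y of tall_panel in the frame of stop_slot between -0.012 and 0.012 m and z of tall_panel in the frame of stop_slot between -0.006 and 0.006 m and angle between tall_panel's own z axis and vertical below 0.15 rad), for 0.2 s.
4. the key is fully in the switch and turned to on (z of key in the frame of keyhole below -0.017 m and horizontal distance between key and keyhole below 0.005 m and angle between key's own z axis and vertical below 0.15 rad and value of joint key_switch above 0.9 rad), for 0.2 s.
At the end, for the whole second after the job is handed in: Flaps beyond 2.0 rad; each bottle upright, within 12 mm of a circle's centre; tall panel upright on the slot's floor (6 mm across and in height, 12 mm along); key upright, 17 mm deep in the keyhole, switch beyond 0.9 rad; low panels leaning; all at rest (all of step 1 and all of step 2 and all of step 3 and all of step 4 and angle between each of low_panel_1, low_panel_2, low_panel_3's own z axis and vertical below 0.7 rad and linear speed of each of bottle_1, bottle_2, bottle_3, bottle_4, tall_panel, key below 0.02 m/s); the robot touches nothing.
It fails at once if a low panel is toppled or dragged away (tilted over 0.7 rad or moved over 5 cm) (angle between any of low_panel_1, low_panel_2, low_panel_3's own z axis and vertical above 0.7 rad or distance of any of low_panel_1, low_panel_2, low_panel_3 from where it was at the start of the episode above 0.05 m).
It fails at once if the timer or the small bottle is pushed away by over 4 cm (distance of any of timer, small_bottle from where it was at the start of the episode above 0.04 m).
Of bottle_1, bottle_2, bottle_3, bottle_4 only 2 to 4 are there at a start; the rules pass over those that are not, and their reading is None.
At some moment in a run one of key_holder may be knocked a few centimetres aside while the robot is not near it.
It also fails if it takes over 208 s, if anything falls off the work surface, if the arm or the gripper's body presses on something with over 40 N, if the wrist force passes 120 N, or if a joint passes its speed limit or range.

## Robot

A 6-joint arm with a two-finger parallel gripper is mounted at the origin on a cart in front of the work surface, level with it; the furniture and walls round the work are solid. World frame = base frame: x ahead of the robot, y to its left, z up, the work surface at z = 0. Lengths are in m, angles in rad, forces in N, time in s.
With the tool pointing down it reaches from about 0.3 to 1 m from the base axis. Payload 5.1 kg.
Tool frame: the origin (TCP) lies on the mounting face of the last link; the fingertips stand 190 mm ahead of it and the grasp point (between the pads) lies ahead of it (bot.hold_point_z is the z of the grasp point in the tool frame, in m); z points along the fingers, x is the direction in which the jaws open and shut, and the axes are right-handed (so a half turn about z gives the same grasp; the last joint's range is limited). The gripper opens to 95 mm and grips with 3 to 60 N. Pads are 20 mm wide; open, the fingers measure 119 mm over their backs; the gripper's body (75 mm by 180 mm) begins 59 mm behind the grasp point.
Start: joints at [-1.414, 0.124, 1.65, -0, 1.367, -0.083], TCP at [0.154, -0.631, 0.405] pointing down, gripper open.
Joint ranges: [-2.61, 2.61], [-1.02, 2.33], [0.03, 2.71], [-1.35, 4.49], [0.32, 2.68], [-2.91, 2.91]. Speed limits (rad/s): [2.57, 2.57, 3.14, 3.14, 3.14, 3.14].

## Interface

Orientations are given as a rotation vector (axis times angle).
In Python, from station import bot gives the robot as it stands.
- The arm moves only by the tool move_arm, never from a script. Its argument "series" is a list of rows, each a list of 5 numbers: the closure, from -1 (fully open) to 1 (shut), then the shift along the tool's x, y, z each as a share of 0.05 m, from -1 to 1, then the turn about the tool's z as a share of 5 degrees, from -1 to 1. A call has 1 to 8 rows; each row shifts and turns the commanded pose from where the row before left it, along the tool's axes as they then stand; what a row does not reach is not made up. A row lasts 1/10 s, in which the tool goes at most 50 mm and 8.59 degrees, less where a joint would pass 70% of its speed; a pose out of reach is approached as far as the arm can. A call with a number of a shift or a turn outside -1 to 1 is refused whole. A call with a gripper value outside its range is refused whole. The fingers move at their own pace and stop on an object; "squeeze" is the grip in N (left out, the last holds). Time passes only in rows, so rows that do not move let the fingers close. It gives the time, the measured TCP pose, the force and the opening at its end, in the units of the state.
- bot.sense(): the state, without advancing time (a new reading comes with each control period).
- bot.capture(name): name is "scene" or "side" or "wrist"; returns a dict with "color" (420x560x3 uint8, blue, green, red), "fx", "fy", "cx", "cy" (pixels), "distortion" ([k1, k2, p1, p2, k3] as OpenCV has them; the pictures are not rectified), "xyz" and "attitude" of the camera in the world; the wrist camera has in their place "mount" (4x4, takes a point from camera to tool coordinates, whose origin is the TCP and whose axes are the tool frame's). Camera axes: x right, y up, looking along -z (the intrinsics and any distortion apply to the point x, -y, -z); pixel columns grow to the right and rows downward; lengths in m; the calibration is good to about 2 mm. A picture is of the moment at which its call begins: read the wrist's pose just before it. There is no depth.
- bot.close_job(): hands the job in, once; it reports no verdict.
The state is a dict: "time_s": time; "q": joint angles; "qd": joint speeds; "joint_torque": joint torques, N m; "position": TCP position; "eef_rot": TCP orientation; "force": force on the tool from outside, world axes, zero at the start; "wrist_torque": the same for the moment, N m; "grip_width": finger opening in m.
Only numpy, scipy, OpenCV 4.12 (cv2) and the standard library are available. Lean on these libraries where they do the work, as an engineer would, in place of code of your own. Each camera call takes 0.05 s, during which the arm holds its last target. There are 200 camera calls.

## Working session

There is one attempt and no reset: what is moved stays moved. The work goes in short steps, Python scripts to look and compute and a tool call to move; the robot and the scene stay as the last step left them, time stands still between calls to the robot, and variables do not carry over. Pictures are saved under pics/ and viewed, about 12 in all and at most 16, crops included, and the job is handed in when it is done.

Besides the shell and the picture viewer there is one more tool, called after "Emit:" by a JSON object that holds its "api" and its "payload", one argument or row to a line. move_arm: Moves the arm, as the interface text tells. Shift numbers are shares of 0.05 m and turn numbers shares of 5 degrees, none past 1 either way. Its arguments: {"type":"object","properties":{"series":{"type":"array"},"squeeze":{"type":"number"}},"required":["series"]}

```bash
ls; mkdir -p pics
cat > h.py <<'E'
import numpy as np, cv2, json
from scipy.spatial.transform import Rotation as R
from station import bot
def cap(name):
    s=bot.sense(); c=bot.capture(name)
    K=np.array([[c['fx'],0,c['cx']],[0,c['fy'],c['cy']],[0,0,1]]); D=np.array(c['distortion'],float)
    if 'mount' in c:
        T=np.eye(4);T[:3,:3]=R.from_rotvec(s['eef_rot']).as_matrix();T[:3,3]=s['position']
        M=T@np.array(c['mount']); Rc,p=M[:3,:3],M[:3,3]
    else:
        a=np.array(c['attitude'],float); Rc=a if a.shape==(3,3) else R.from_rotvec(a).as_matrix() if a.size==3 else R.from_quat(a).as_matrix(); p=np.array(c['xyz'])
    return dict(img=c['color'],K=K,D=D,R=Rc,p=p)
def save(c,f): cv2.imwrite('pics/'+f+'.png',c['img']); np.savez('pics/'+f+'.npz',**c)
def load(f): return dict(np.load('pics/'+f+'.npz'))
def ray(c,uv):
    n=cv2.undistortPoints(np.array([[uv]],float),c['K'],c['D'])[0,0]
    return c['p'],c['R']@np.array([n[0],-n[1],-1])
def atz(c,uv,z):
    p,d=ray(c,uv); return p+d*(z-p[2])/d[2]
def proj(c,P):
    q=(np.atleast_2d(P)-c['p'])@c['R']; q=q*[1,-1,-1]
    return cv2.projectPoints(q,np.zeros(3),np.zeros(3),c['K'],c['D'])[0][:,0]
def st():
    s=bot.sense(); r=R.from_rotvec(s['eef_rot']).as_matrix()
    print('t',round(s['time_s'],2),'pos',np.round(s['position'],4),'x',np.round(r[:,0],3),'z',np.round(r[:,2],3),'w',round(s['grip_width'],4),'F',np.round(s['force'],1),'q',np.round(s['q'],2))
E
python3 - <<'E'
from h import *
st(); print(bot.hold_point_z)
ims=[]
for n in ('scene','side','wrist'):
    c=cap(n); save(c,n+'0'); print(n,np.round(c['p'],3),np.round(c['R'],3).tolist(),c['K'][0,0],c['D'])
    print(bot.capture(n).get('attitude') if n=='scene' else '')
E
```

```text
pics
t 0.0 pos [ 0.1543 -0.6312  0.4035] x [ 0.237 -0.971 -0.002] z [-0.     0.002 -1.   ] w 0.095 F [-0.5  0.2  0.5] q [-1.41  0.12  1.65  0.    1.37 -0.08]
0.1713
scene [-0.076 -0.655  1.016] [[0.716, 0.511, -0.475], [-0.698, 0.526, -0.486], [0.001, 0.68, 0.734]] 396.62958353815367 [-0.00096386  0.          0.          0.          0.        ]
[ 0.70846508 -0.28941811 -0.73480568]
side [0.555 0.905 0.812] [[-0.998, -0.047, 0.03], [0.053, -0.614, 0.788], [-0.019, 0.788, 0.615]] 463.49297850829294 [-0.12733538  0.          0.          0.          0.        ]

wrist [ 0.231 -0.613  0.383] [[0.237, 0.934, 0.268], [-0.972, 0.227, 0.065], [-0.0, -0.276, 0.961]] 319.74838582746736 [-0.01988601  0.          0.          0.          0.        ]
```

View pics/scene0.png

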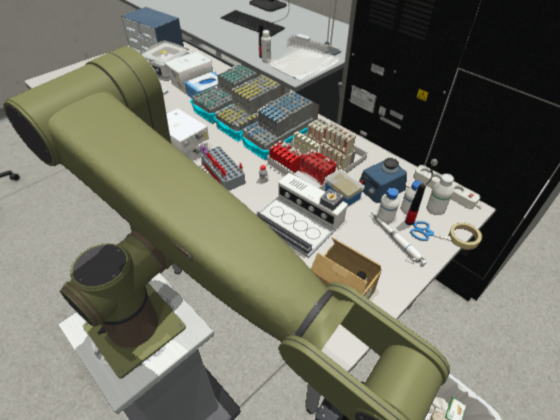

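View pics/side0.png

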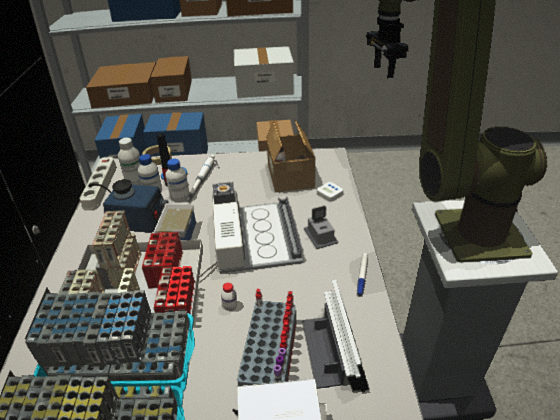

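Run:
```python
from h import *
a=load('side0')['img'][110:310,180:360]; a=cv2.resize(a,None,fx=3,fy=3,interpolation=cv2.INTER_CUBIC)
w=cv2.resize(load('side0')['img'][270:400,215:400],(256,180),interpolation=cv2.INTER_CUBIC); v=cv2.resize(load('wrist0')['img'],(256,192))
o=np.zeros((600,800,3),np.uint8); o[:,:540]=a; o[:180,542:798]=w; o[190:382,542:798]=v
cv2.imwrite('pics/c1.png',o)
```

```text
(no output)
```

View pics/c1.png

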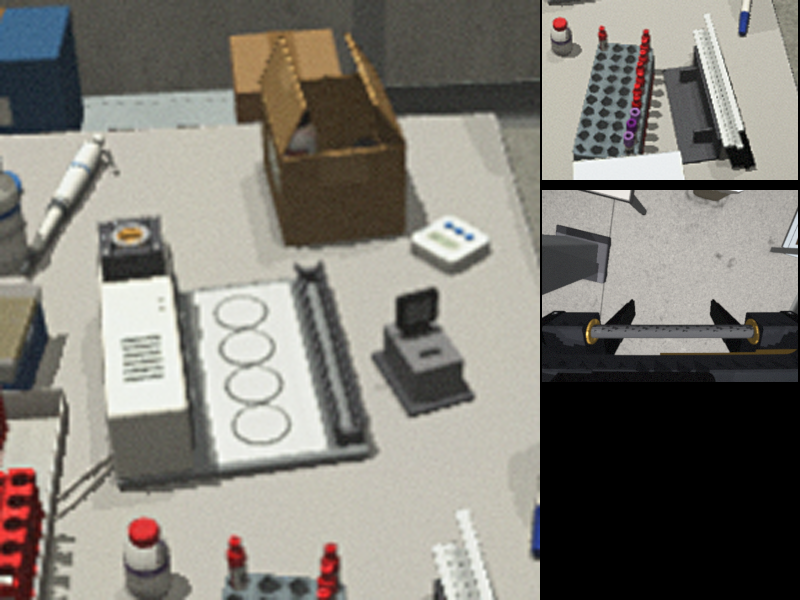

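Run:
```python
from h import *
c=load('side0')
def s(u,v,z): return np.round(atz(c,(180+u/3,110+v/3),z),3)
ci=[s(*p,.012) for p in [(240,312),(247,347),(254,384),(261,424)]]
print('circles',ci, np.diff(ci,axis=0))
print('reader base corners',s(188,285,.012),s(120,487,0),s(368,458,0),)
print('key switch top',s(130,234,.113))
print('slot ends',s(305,275,.024),s(350,440,.024))
print('carton bottom near',s(287,240,0),s(403,232,0),'top near',s(264,152,.104),s(403,150,.104))
print('timer',s(450,235,.021),'small',s(145,525,.068))
print('holder top',s(430,350,.042),'keytop',s(417,297,.0+.018+.066))
def t(u,v,z): return np.round(atz(c,(215+(u-542)*185/256,270+v*130/180),z),3)
print('panel foot/tops',t(708,15,.097),t(748,135,.097),t(662,70,0),t(690,160,0))
for z in (0,.05,.1): print(t(755,168,z))
```

```text
circles [array([ 0.595, -0.12 ,  0.012]), array([ 0.589, -0.069,  0.012]), array([ 0.583, -0.017,  0.012]), array([0.578, 0.035, 0.012])] [[-0.006  0.051  0.   ]
 [-0.006  0.052  0.   ]
 [-0.005  0.052  0.   ]]
reader base corners [ 0.645 -0.166  0.012] [0.696 0.09  0.   ] [0.49 0.07 0.  ]
key switch top [ 0.687 -0.111  0.113]
slot ends [ 0.532 -0.158  0.024] [0.505 0.073 0.024]
carton bottom near [ 0.548 -0.251  0.   ] [ 0.429 -0.256  0.   ] top near [ 0.566 -0.253  0.104] [ 0.431 -0.246  0.104]
timer [ 0.386 -0.217  0.021] small [0.663 0.199 0.068]
holder top [ 0.43  -0.016  0.042] keytop [ 0.44  -0.037  0.084]
panel foot/tops [0.434 0.23  0.097] [0.41  0.445 0.097] [0.506 0.253 0.   ] [0.479 0.417 0.   ]
[0.39  0.436 0.   ]
[0.4   0.465 0.05 ]
[0.41  0.494 0.1  ]
```

Emit:
{"api": "move_arm", "payload": {
  "series": [
    [-1,0,0,0,0.91],
    [-1,0,0,0,0.91],
    [-1,0,0,0,0.92],
    [-1,-0.75,-0.5,0,0],
    [-1,-0.75,-0.5,0,0],
    [-1,-0.75,-0.5,0,0],
    [-1,-0.75,-0.6,0,0],
    [-1,-0.75,-0.6,0,0]
  ]
}}

```text
time_s: 1.0
position: [0.2898, -0.4422, 0.4046]
eef_rot: [-2.221, 2.221, -0.0]
force: [0.8, -0.7, 0.8]
grip_width: 0.0951
```

Emit:
{"api": "move_arm", "payload": {
  "series": [
    [-1,-0.75,-0.6,0,0],
    [-1,-0.75,-0.6,0,0],
    [-1,-0.75,-0.6,0,0],
    [-1,0,-0.7,0,0],
    [-1,0,-0.6,0,0],
    [-1,0,0,0,0],
    [-1,0,0,0,0]
  ]
}}

```text
time_s: 1.7
position: [0.4443, -0.331, 0.4043]
eef_rot: [2.223, -2.219, -0.002]
force: [-1.0, 0.1, -0.7]
grip_width: 0.0951
```

Run:
```python
from h import *
st(); c=cap('wrist'); save(c,'w1'); c2=cap('scene'); save(c2,'s1')
o=np.zeros((600,800,3),np.uint8); o[:420,:560]=c['img']; o[420:600,:240]=cv2.resize(c2['img'],(240,180)); 
o[420:600,240:800]=0
cv2.imwrite('pics/c2.png',o)
```

```text
t 1.7 pos [ 0.4443 -0.331   0.4043] x [ 0.002 -1.    -0.001] z [-0.001  0.001 -1.   ] w 0.0951 F [-1.   0.1 -0.7] q [-0.74 -0.09  1.87 -0.    1.37  0.83]
```

View pics/c2.png

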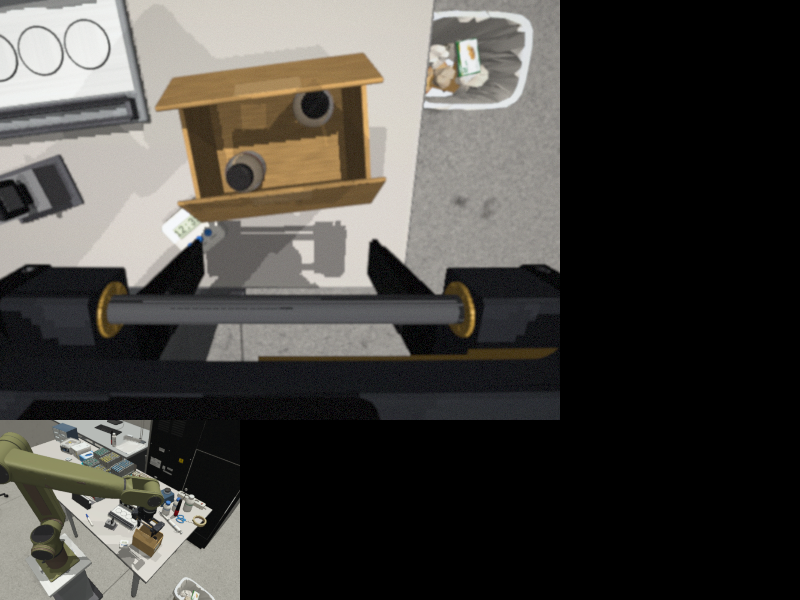

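Run:
```python
from h import *
c=load('w1'); print(np.round(c['p'],3))
def s(u,v,z): return np.round(atz(c,(u,v),z),4)
A,B=s(158,109,.15),s(383,82,.15); print('up tip',A,B,np.linalg.norm(A-B))
A,B=s(172,79,.104),s(364,54,.104); print('up hinge',A,B,np.linalg.norm(A-B))
A,B=s(179,202,.15),s(385,178,.15); print('lo tip',A,B,np.linalg.norm(A-B))
A,B=s(198,221,.104),s(378,202,.104); print('lo hinge',A,B,np.linalg.norm(A-B))
print('caps',s(317,105,.089),s(238,178,.089))
print('circles',s(87,44,.012),s(41,50,.012))
print('key holder',s(12,200,.084))
```

```text
[ 0.523 -0.331  0.383]
up tip [ 0.5287 -0.2424  0.15  ] [ 0.5465 -0.3984  0.15  ] 0.1570122288231079
up hinge [ 0.5533 -0.2388  0.104 ] [ 0.5721 -0.3946  0.104 ] 0.15693017555588218
lo tip [ 0.4614 -0.2512  0.15  ] [ 0.4799 -0.4054  0.15  ] 0.1553057951269044
lo hinge [ 0.4311 -0.2512  0.104 ] [ 0.4493 -0.4155  0.104 ] 0.16530496060312286
caps [ 0.5334 -0.3593  0.089 ] [ 0.4684 -0.2875  0.089 ]
circles [ 0.5987 -0.1205  0.012 ] [ 0.5935 -0.0695  0.012 ]
key holder [ 0.4459 -0.0636  0.084 ]
```

Emit:
{"api": "move_arm", "payload": {
  "series": [
    [1,0,0,0,-0.69],
    [1,0,0,0,-0.69],
    [1,0,-0.6,0,0],
    [1,0,-0.6,0,0],
    [1,0,0,0.6,0],
    [1,0,0,0.6,0],
    [1,0,0,0.58,0],
    [1,0,0,0,0]
  ],
  "squeeze": 10
}}

```text
time_s: 2.6
position: [0.5013, -0.3234, 0.3106]
eef_rot: [2.35, -2.084, -0.015]
force: [-0.1, -0.0, 0.2]
grip_width: 0.0367
```

Emit:
{"api": "move_arm", "payload": {
  "series": [
    [1,0,-0.3,0,0],
    [1,0,-0.3,0,0],
    [1,0,-0.3,0,0],
    [1,0,-0.3,0,0],
    [1,0,-0.3,0,0],
    [1,0,-0.3,0,0],
    [1,0,0,0,0]
  ]
}}

```text
time_s: 3.3
position: [0.5952, -0.3126, 0.3161]
eef_rot: [-2.352, 2.08, -0.003]
force: [0.8, -0.1, -0.1]
grip_width: 0.0008
```

Emit:
{"api": "move_arm", "payload": {
  "series": [
    [1,0,0.6,0,0],
    [1,0,0.6,0,0],
    [1,0,0.6,0,0],
    [1,0,0.3,0,0],
    [1,0,0.3,0,0],
    [1,0,0.3,0,0],
    [1,0,0.3,0,0],
    [1,0,0.3,0,0]
  ]
}}

```text
time_s: 4.1
position: [0.4287, -0.3331, 0.3159]
eef_rot: [-2.351, 2.082, -0.002]
force: [2.3, -0.3, 0.1]
grip_width: 0.0006
```

Emit:
{"api": "move_arm", "payload": {
  "series": [
    [1,0,0.3,0,0],
    [1,0,0,0,0],
    [-1,0,-0.3,0,0],
    [-1,0,0,-1,0],
    [-1,0,0,-0.8,0],
    [-1,0,0,0,0],
    [-1,0,0,0,0]
  ]
}}

```text
time_s: 4.8
position: [0.4304, -0.333, 0.4071]
eef_rot: [2.353, -2.082, 0.004]
force: [0.3, 0.2, -1.1]
grip_width: 0.0352
```

Run:
```python
from h import *
st(); c=cap('wrist'); save(c,'w2'); c2=cap('side'); save(c2,'d2')
o=np.zeros((600,800,3),np.uint8); o[:420,:560]=c['img']; o[420:600,:240]=cv2.resize(c2['img'][100:235,220:400],(240,180)); 
cv2.imwrite('pics/c3.png',o)
```

```text
t 4.8 pos [ 0.4304 -0.333   0.4071] x [ 0.122 -0.993  0.002] z [ 0.002 -0.002 -1.   ] w 0.0352 F [ 0.3  0.2 -1.1] q [-0.76 -0.11  1.88  0.    1.37  0.69]
```

View pics/c3.png

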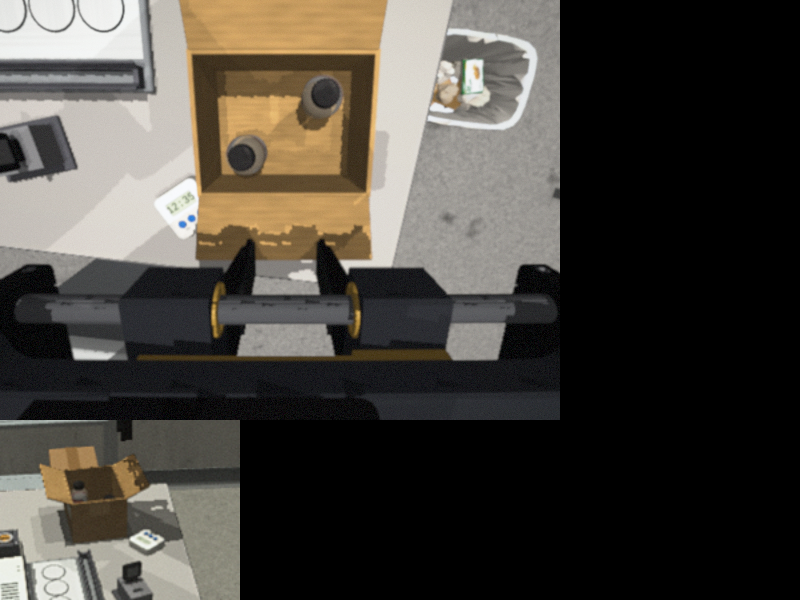

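```bash
cat >> h.py <<'E'
def go(P,yawx=None,closeddummy=None):
    """print tool-frame delta to TCP target P; after turning tool x to yawx (deg world)"""
    s=bot.sense(); r=R.from_rotvec(s['eef_rot']).as_matrix(); a=np.degrees(np.arctan2(r[1,0],r[0,0]))
    tu=0 if yawx is None else -((yawx-a+180)%360-180); a=np.radians(a if yawx is None else yawx)
    X=np.array([np.cos(a),np.sin(a)]); Y=np.array([X[1],-X[0]]); d=np.array(P)-s['position']
    print('turn units %.2f  x %.3f y %.3f z %.3f'%(tu/5,d[:2]@X/.05,d[:2]@Y/.05,-d[2]/.05))
E
python3 - <<'E'
from h import *
c=load('w2')
g=c['img'].max(2)
caps=[]
for (u,v) in [(325,94),(240,155)]:
    w=g[v-20:v+21,u-20:u+21]; m=(w<40).astype(np.uint8)
    n,l,s,ce=cv2.connectedComponentsWithStats(m); k=1+np.argmax(s[1:,4]); 
    uv=ce[k]+[u-20,v-20]; print(uv,s[k]); P=atz(c,uv,.085); print(np.round(P,4)); caps.append(P)
for uv in [(190,52),(378,52),(371,192),(200,192)]: print('corner',np.round(atz(c,uv,.104),4))
# circles/reader from d2
d=load('d2'); 
st()
for P in caps: go([P[0],P[1],.4])
for uv in [(125,12),(52,16)]: print('circ2',atz(c,uv,.012))
E
```

```text
[317.20833333 101.625     ] [ 7 20 16 14 48]
[ 0.5265 -0.3517  0.085 ]
[251.91304348 155.08695652] [29 13  6 15 23]
[ 0.4719 -0.2981  0.085 ]
corner [ 0.551  -0.2421  0.104 ]
corner [ 0.5694 -0.3934  0.104 ]
corner [ 0.4542 -0.4099  0.104 ]
corner [ 0.4356 -0.2561  0.104 ]
t 4.9 pos [ 0.4297 -0.3327  0.4041] x [ 0.121 -0.993 -0.002] z [-0.002  0.002 -1.   ] w 0.0429 F [-0.3  0.4  0. ] q [-0.76 -0.11  1.89 -0.    1.37  0.69]
turn units 0.00  x 0.614 y -1.875 z 0.083
turn units 0.00  x -0.584 y -0.923 z 0.083
circ2 [ 0.59551867 -0.14589526  0.012     ]
circ2 [ 0.58336276 -0.06869413  0.012     ]
```

Run:
```python
from h import *
for n,L in (('w2',[(325,94),(240,155)]),('w1',[(317,105),(238,178)])):
  c=load(n); g=cv2.GaussianBlur(c['img'].max(2),(3,3),0)
  for (u,v) in L:
    w=g[v-24:v+25,u-24:u+25]
    for th in (45,55,65):
        m=(w<th).astype(np.uint8); k,l,s,ce=cv2.connectedComponentsWithStats(m)
        i=l[24,24]
        if i: 
            P=atz(c,(s[i,0]+s[i,2]/2-.5+u-24,s[i,1]+s[i,3]/2-.5+v-24),.085); print(n,th,s[i],np.round(P,4))
    print('eye',np.round(atz(c,(u,v),.089),4))
```

```text
w2 55 [ 11  17  25  21 384] [ 0.5311 -0.3572  0.085 ]
w2 65 [ 11  10  27  28 568] [ 0.5341 -0.3576  0.085 ]
eye [ 0.5334 -0.3572  0.089 ]
w2 55 [ 13  14  26  25 474] [ 0.469  -0.2885  0.085 ]
w2 65 [ 12  14  27  26 532] [ 0.4685 -0.2881  0.085 ]
eye [ 0.4712 -0.2875  0.089 ]
w1 45 [  9  11  26  26 545] [ 0.5339 -0.3575  0.085 ]
w1 55 [  9  11  27  26 575] [ 0.5339 -0.3579  0.085 ]
w1 65 [  8  10  28  28 610] [ 0.5339 -0.3575  0.085 ]
eye [ 0.5334 -0.3593  0.089 ]
w1 55 [ 13  10  26  26 492] [ 0.4691 -0.2883  0.085 ]
w1 65 [ 13  10  26  27 539] [ 0.4686 -0.2883  0.085 ]
eye [ 0.4684 -0.2875  0.089 ]
```

Emit:
{"api": "move_arm", "payload": {
  "series": [
    [0.28,0.25,-0.67,0,0],
    [0.28,0.25,-0.67,0,0],
    [0.28,0.25,-0.67,0,0],
    [0.28,0,0,0.7,0],
    [0.28,0,0,0.7,0],
    [0.28,0,0,0.68,0],
    [0.28,0,0,0,0],
    [0.28,0,0,0,0]
  ]
}}

```text
time_s: 5.7
position: [0.5333, -0.3577, 0.2999]
eef_rot: [2.352, -2.083, -0.006]
force: [-0.0, 0.3, 0.6]
grip_width: 0.0341
```

Run:
```python
from h import *
st(); go([.534,-.3576,.263])
```

```text
t 5.7 pos [ 0.5333 -0.3577  0.2999] x [ 0.121 -0.993 -0.003] z [-0.003  0.002 -1.   ] w 0.0341 F [-0.   0.3  0.6] q [-0.67  0.19  1.76  0.    1.2   0.78]
turn units 0.00  x -0.001 y -0.014 z 0.738
```

Emit:
{"api": "move_arm", "payload": {
  "series": [
    [0.28,0,0,0.37,0],
    [0.28,0,0,0.37,0],
    [0.28,0,0,0,0],
    [1,0,0,0,0],
    [1,0,0,0,0],
    [1,0,0,0,0],
    [1,0,0,-0.4,0],
    [1,0,0,-0.4,0]
  ],
  "squeeze": 20
}}

```text
time_s: 6.5
position: [0.5333, -0.3579, 0.3049]
eef_rot: [2.352, -2.083, -0.002]
force: [0.3, 0.4, -1.0]
grip_width: 0.0246
```

Emit:
{"api": "move_arm", "payload": {
  "series": [
    [1,0,0,-0.6,0],
    [1,0,0,-0.7,0],
    [1,0,0,-0.7,0],
    [1,-0.6,0,0,0],
    [1,-0.8,0,0,0],
    [1,-0.8,0,0,0],
    [1,-0.8,0,0,0],
    [1,-0.8,0,0,0]
  ]
}}

```text
time_s: 7.3
position: [0.51, -0.168, 0.4054]
eef_rot: [-2.351, 2.083, -0.001]
force: [0.3, 1.0, -0.3]
grip_width: 0.0249
```

Emit:
{"api": "move_arm", "payload": {
  "series": [
    [1,-0.8,0,0,0],
    [1,-0.8,0,0,0],
    [1,-0.6,0,0,0],
    [1,0,0,0,0],
    [1,0,0,0,0]
  ]
}}

```text
time_s: 7.8
position: [0.4972, -0.0599, 0.4054]
eef_rot: [-2.353, 2.081, -0.002]
force: [-0.5, 0.0, -0.9]
grip_width: 0.0246
```

Run:
```python
from h import *
st(); c=cap('wrist'); save(c,'w3'); c2=cap('side'); save(c2,'d3')
o=np.zeros((600,800,3),np.uint8); o[:420,:560]=c['img']; o[420:600,:240]=cv2.resize(c2['img'][100:235,220:400],(240,180)); 
cv2.imwrite('pics/c4.png',o)
```

```text
t 7.8 pos [ 0.4972 -0.0599  0.4054] x [ 0.122 -0.992  0.001] z [ 0.001 -0.001 -1.   ] w 0.0246 F [-0.5  0.  -0.9] q [-0.23 -0.21  1.98 -0.    1.38  1.22]
```

View pics/c4.png

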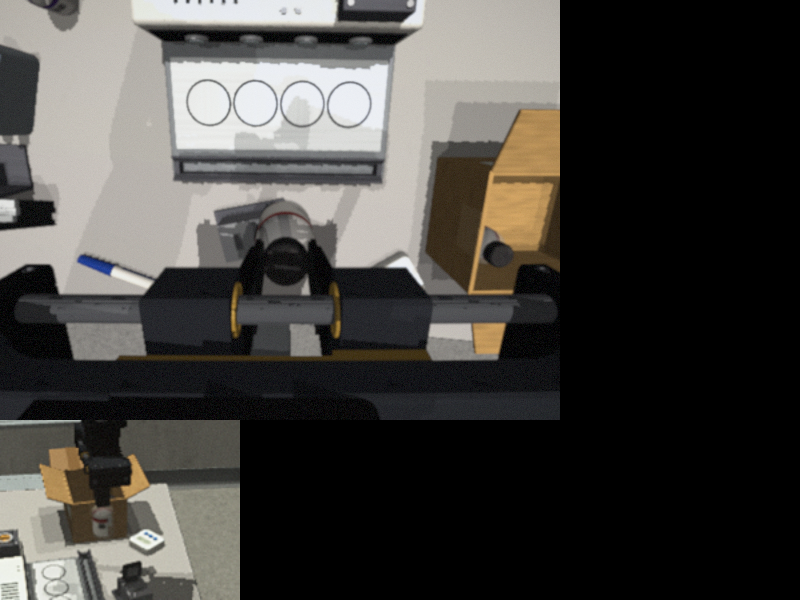

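Run:
```python
from h import *
c=load('w3'); C=[]
g=c['img'][:,:,1].astype(float); 
# refine circle center: project ring and minimise brightness along it
from scipy.optimize import minimize
gs=cv2.GaussianBlur(g,(3,3),0).astype(np.float32)
t=np.linspace(0,2*np.pi,90)
def cost(p):
    s=0; d=np.array([np.cos(p[2]),np.sin(p[2])])
    for k in range(4):
        m=p[:2]+d*.052*(k-1.5)
        uv=proj(c,np.c_[m[0]+.025*np.cos(t),m[1]+.025*np.sin(t),np.full(90,.012)]).astype(np.float32)
        s+=cv2.remap(gs,uv[:,:1],uv[:,1:],1).mean()
    return s
i0=(atz(c,(209,103),.012)+atz(c,(349,104),.012))/2
best=min((minimize(cost,[i0[0]+a,i0[1]+b,np.pi/2+.12],method='Nelder-Mead',options=dict(initial_simplex=[[i0[0]+a,i0[1]+b,1.68],[i0[0]+a+.003,i0[1]+b,1.69],[i0[0]+a,i0[1]+b+.003,1.7],[i0[0]+a,i0[1]+b,1.72]])) for a in (-.002,.002) for b in (-.002,.002)),key=lambda r:r.fun)
p=best.x; print(p,best.fun,cost([*i0[:2],1.69])); d=np.array([np.cos(p[2]),np.sin(p[2])])
for k in range(4): print(k+1,np.round(p[:2]+d*.052*(k-1.5),4))
for uv in [(180,160),(382,162),(176,180),(382,180),(180,167),(382,170)]: print('slot',np.round(atz(c,uv,.024),4))
print('base corners',np.round(atz(c,(172,180),0),4),np.round(atz(c,(383,182),0),4),'switch',np.round([atz(c,u,.113) for u in [(341,20),(412,18),(380,0)]],4))
```

```text
[ 0.58941194 -0.04230726  1.67901198] 712.852783203125 726.233
1 [ 0.5978 -0.1199]
2 [ 0.5922 -0.0682]
3 [ 0.5866 -0.0165]
4 [0.581  0.0352]
slot [0.5159 0.0605 0.024 ]
slot [ 0.5413 -0.1658  0.024 ]
slot [0.4925 0.0644 0.024 ]
slot [ 0.521 -0.17   0.024]
slot [0.508  0.0603 0.024 ]
slot [ 0.5323 -0.1676  0.024 ]
base corners [0.4864 0.0769 0.    ] [ 0.5151 -0.1796  0.    ] switch [[ 0.6522 -0.0848  0.113 ]
 [ 0.6605 -0.1383  0.113 ]
 [ 0.6693 -0.1117  0.113 ]]
```

Emit:
{"api": "move_arm", "payload": {
  "series": [
    [1,-0.215,-0.62,0,0],
    [1,-0.215,-0.62,0,0],
    [1,-0.215,-0.62,0,0],
    [1,0,0,0.85,0],
    [1,0,0,0.85,0],
    [1,0,0,0.77,0],
    [1,0,0,0,0],
    [1,0,0,0,0]
  ]
}}

```text
time_s: 8.7
position: [0.586, -0.018, 0.2812]
eef_rot: [2.35, -2.084, -0.001]
force: [0.6, -0.1, -0.1]
grip_width: 0.0252
```

Run:
```python
from h import *
st(); go([.5855,-.0165,.2715])
```

```text
t 8.7 pos [ 0.586  -0.018   0.2812] x [ 0.119 -0.993 -0.   ] z [-0.001  0.    -1.   ] w 0.0252 F [ 0.6 -0.1 -0.1] q [-0.12  0.09  1.9  -0.    1.15  1.33]
turn units 0.00  x -0.032 y 0.006 z 0.195
```

Emit:
{"api": "move_arm", "payload": {
  "series": [
    [1,-0.03,0,0.2,0],
    [1,0,0,0,0],
    [0.28,0,0,0,0],
    [0.28,0,0,0,0],
    [0.28,0,0,-0.3,0],
    [0.28,0,0,-0.7,0],
    [0.28,0,0,-0.9,0],
    [0.28,0,0,-0.8,0]
  ]
}}

```text
time_s: 9.5
position: [0.5854, -0.0155, 0.4099]
eef_rot: [-2.351, 2.082, -0.003]
force: [0.5, -1.0, 0.4]
grip_width: 0.0342
```

Emit:
{"api": "move_arm", "payload": {
  "series": [
    [0.28,0.64,0.37,0,0],
    [0.28,0.74,0.43,0,0],
    [0.28,0.74,0.43,0,0],
    [0.28,0.74,0.43,0,0],
    [0.28,0.74,0.43,0,0],
    [0.28,0.74,0.43,0,0],
    [0.28,0.74,0.43,0,0],
    [0.28,0,0,0,0]
  ]
}}

```text
time_s: 10.3
position: [0.4681, -0.2889, 0.4082]
eef_rot: [2.345, -2.089, 0.004]
force: [0.1, -0.2, -0.4]
grip_width: 0.0342
```

Emit:
{"api": "move_arm", "payload": {
  "series": [
    [0.28,0,0,0.7,0],
    [0.28,0,0,0.7,0],
    [0.28,0,0,0.6,0],
    [0.28,0,0,0,0],
    [0.28,0,0,0,0]
  ]
}}

```text
time_s: 10.8
position: [0.4703, -0.2851, 0.3074]
eef_rot: [-2.352, 2.082, -0.001]
force: [0.8, 0.3, 0.1]
grip_width: 0.0344
```

Run:
```python
from h import *
st(); go([.4690,-.2894,.263])
```

```text
t 10.8 pos [ 0.4703 -0.2851  0.3074] x [ 0.121 -0.993  0.   ] z [ 0.001 -0.    -1.   ] w 0.0344 F [0.8 0.3 0.1] q [-0.64 -0.01  1.96  0.    1.19  0.81]
turn units 0.00  x 0.082 y 0.036 z 0.888
```

Emit:
{"api": "move_arm", "payload": {
  "series": [
    [0.28,0.08,0.04,0.3,0],
    [0.28,0,0,0.3,0],
    [0.28,0,0,0.29,0],
    [0.28,0,0,0,0],
    [1,0,0,0,0],
    [1,0,0,0,0],
    [1,0,0,0,0],
    [1,0,0,-0.4,0]
  ]
}}

```text
time_s: 11.6
position: [0.4674, -0.289, 0.2792]
eef_rot: [2.351, -2.083, -0.009]
force: [0.1, -0.9, -1.8]
grip_width: 0.0255
```

Emit:
{"api": "move_arm", "payload": {
  "series": [
    [1,0,0,-0.8,0],
    [1,0,0,-0.8,0],
    [1,0,0,-0.8,0],
    [1,-0.6,0,0,0],
    [1,-0.8,0,0,0],
    [1,-0.8,0,0,0],
    [1,-0.86,-0.5,0,0],
    [1,0,-0.7,0,0]
  ]
}}

```text
time_s: 12.4
position: [0.5084, -0.1269, 0.4024]
eef_rot: [-2.354, 2.078, -0.0]
force: [0.8, -2.0, -0.5]
grip_width: 0.0252
```

Emit:
{"api": "move_arm", "payload": {
  "series": [
    [1,0,-0.9,0,0],
    [1,0,-0.84,0,0],
    [1,0,0,0.6,0],
    [1,0,0,0.9,0],
    [1,0,0,0.8,0],
    [1,0,0,0,0],
    [1,0,0,0,0]
  ]
}}

```text
time_s: 13.1
position: [0.5958, -0.1201, 0.2869]
eef_rot: [2.352, -2.083, -0.001]
force: [0.8, 0.1, -0.6]
grip_width: 0.0252
```

Run:
```python
from h import *
st(); go([.5965,-.120,.2715])
```

```text
t 13.1 pos [ 0.5958 -0.1201  0.2869] x [ 0.121 -0.993 -0.   ] z [-0.001  0.    -1.   ] w 0.0252 F [ 0.8  0.1 -0.6] q [-0.29  0.13  1.85  0.    1.16  1.16]
turn units 0.00  x 0.000 y -0.015 z 0.309
```

Emit:
{"api": "move_arm", "payload": {
  "series": [
    [1,0,-0.01,0.31,0],
    [1,0,0,0,0],
    [0.28,0,0,0,0],
    [0.28,0,0,0,0],
    [0.28,0,0,-0.3,0],
    [0.28,0,0,-0.7,0],
    [0.28,0,0,-0.9,0],
    [0.28,0,0,-0.9,0]
  ]
}}

```text
time_s: 13.9
position: [0.5959, -0.1199, 0.4143]
eef_rot: [-2.351, 2.083, -0.001]
force: [1.0, -0.5, 0.3]
grip_width: 0.034
```

Emit:
{"api": "move_arm", "payload": {
  "series": [
    [0.28,-0.8,0.3,0,0],
    [0.28,-0.8,0.3,0,0],
    [0.28,-0.8,0.3,0,0],
    [0.28,-0.8,0.3,0,0],
    [0.28,-0.8,0.3,0,0],
    [0.28,-0.8,0.3,0,0],
    [0.28,-0.8,0.3,0,0],
    [0.28,-0.8,0.3,0,0]
  ]
}}

```text
time_s: 14.7
position: [0.4373, 0.1844, 0.4134]
eef_rot: [-2.349, 2.081, -0.003]
force: [-0.2, 0.6, -0.5]
grip_width: 0.0341
```

Emit:
{"api": "move_arm", "payload": {
  "series": [
    [0.28,-0.8,0.3,0,0],
    [0.28,-0.8,0.3,0,0],
    [0.28,-0.8,0.3,0,0],
    [0.28,-0.7,0.3,0,0],
    [0.28,0,0,0,0],
    [0.28,0,0,0,0]
  ]
}}

```text
time_s: 15.3
position: [0.3598, 0.3301, 0.4127]
eef_rot: [-2.353, 2.079, -0.001]
force: [-0.6, -0.4, -0.2]
grip_width: 0.0342
```

Run:
```python
from h import *
st(); c=cap('wrist'); save(c,'w4'); c2=cap('scene'); save(c2,'s4'); c3=cap('side'); save(c3,'d4')
o=np.zeros((600,800,3),np.uint8); o[:420,:560]=c['img']; o[420:600,:240]=cv2.resize(c3['img'][155:290,190:370],(240,180)); o[420:600,250:490]=cv2.resize(c2['img'][160:310,230:430],(240,180))
cv2.imwrite('pics/c5.png',o)
```

```text
t 15.3 pos [0.3598 0.3301 0.4127] x [ 0.123 -0.992 -0.   ] z [ 0.002  0.001 -1.   ] w 0.0342 F [-0.6 -0.4 -0.2] q [ 0.63 -0.25  1.99 -0.    1.4   2.08]
```

View pics/c5.png

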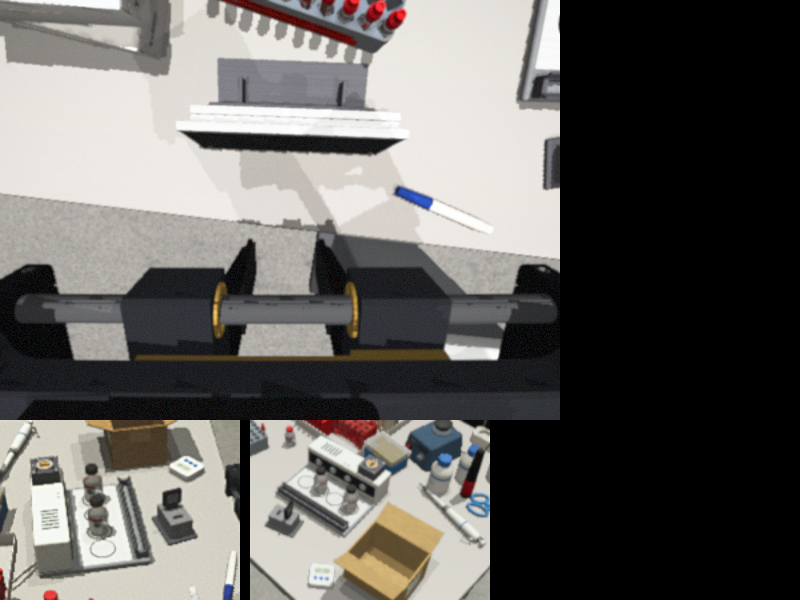

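Run:
```python
from h import *
c=load('w4'); a=c['img'][85:165,165:425]; b=np.clip(a.astype(float)*2.5,0,255).astype(np.uint8)
d=load('d4')['img'][270:400,290:390]
o=np.zeros((600,800,3),np.uint8); o[:240,:780]=cv2.resize(a,(780,240),interpolation=cv2.INTER_CUBIC); o[245:485,:780]=cv2.resize(b,(780,240),interpolation=cv2.INTER_CUBIC)
o[485:600]=0; cv2.imwrite('pics/c6.png',o)
```

View pics/c6.png

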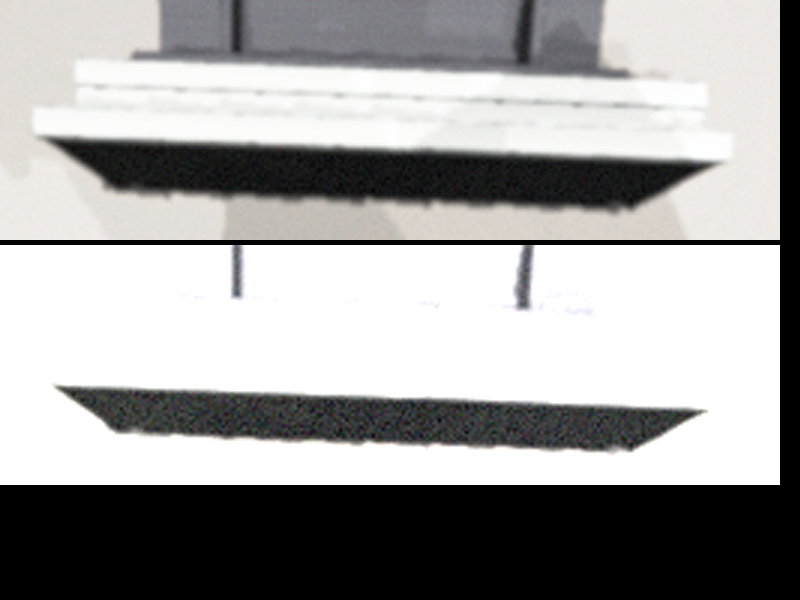

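Run:
```python
from h import *
from scipy.optimize import least_squares
c=load('w4')
px=np.array([(33,108),(732,133),(38,138),(728,160),(112,190),(632,209)])/3+[165,85]
L=np.array([[.004,.105,.1],[.004,-.105,.1],[-.004,.105,.1],[-.004,-.105,.1],[-.004,.105,0],[-.004,-.105,0]])
def pts(p):
    r=R.from_euler('ZY',[p[2],p[3]]).as_matrix(); return L@r.T+[p[0],p[1],.004*np.sin(abs(p[3]))]
f=lambda p:(proj(c,pts(p))-px).ravel()
r=least_squares(f,[.43,.33,.1,.26]); print(r.x,np.round(r.fun,1)); print(np.round(pts(r.x),4))
for u,v in [(75,66),(707,92),(78,95),(700,118)]: print(np.round(atz(c,(165+u/3,85+v/3),.062),4))
```

```text
[0.40389854 0.32887119 0.08832083 0.25468061] [-0.5  0.4  0.4  0.3 -2.4 -0.7  1.4  0.2  0.6  0.4  0.8  0. ]
[[0.4236 0.436  0.0968]
 [0.4421 0.2268 0.0968]
 [0.4159 0.4353 0.0988]
 [0.4344 0.2262 0.0988]
 [0.3908 0.4331 0.002 ]
 [0.4093 0.2239 0.002 ]]
[0.4373 0.4336 0.062 ]
[0.4547 0.2253 0.062 ]
[0.4282 0.4322 0.062 ]
[0.4462 0.2258 0.062 ]
```

Emit:
{"api": "move_arm", "payload": {
  "series": [
    [-0.05,0,0,0,-1],
    [-0.05,0,0,0,-1],
    [-0.05,0,0,0,-1],
    [-0.05,0,0,0,-1],
    [-0.05,0,0,0,-1],
    [-0.05,0,0,0,-1],
    [-0.05,0,0,0,-1],
    [-0.05,0,0,0,-1]
  ]
}}

```text
time_s: 16.25
position: [0.361, 0.3286, 0.4114]
eef_rot: [2.923, -1.152, 0.0]
force: [0.1, 0.3, 0.2]
grip_width: 0.0497
```

Emit:
{"api": "move_arm", "payload": {
  "series": [
    [-0.05,0,0,0,-1],
    [-0.05,0,0,0,-1],
    [-0.05,0,0,0,-1],
    [-0.05,0,0,0,-1],
    [-0.05,0,0,0,-1],
    [-0.05,0,0,0,-1],
    [-0.05,0,0,0,-1],
    [-0.05,0,0,0,-1]
  ]
}}

```text
time_s: 17.05
position: [0.361, 0.3286, 0.4114]
eef_rot: [3.14, -0.082, 0.0]
force: [-0.1, 0.4, 0.4]
grip_width: 0.05
```

Emit:
{"api": "move_arm", "payload": {
  "series": [
    [-0.05,0,0,0,-0.8],
    [-0.05,0,0,0,-0.8],
    [-0.05,0.6,0,0,0],
    [-0.05,0.5,0,0,0],
    [-0.05,0,0,0.5,0],
    [-0.05,0,0,0.5,0],
    [-0.05,0,0,0,0],
    [-0.05,0,0,0,0]
  ]
}}

```text
time_s: 17.85
position: [0.4155, 0.3336, 0.3614]
eef_rot: [3.138, 0.133, -0.001]
force: [0.5, -0.1, 0.9]
grip_width: 0.0498
```

Run:
```python
from h import *
st(); go([.4149,.3299,.264],5.05); c=cap('wrist'); save(c,'w5')
print(proj(c,[[.4329,.3315,.0968],[.4244,.3307,.0988]]))
```

```text
t 17.85 pos [0.4155 0.3336 0.3614] x [ 0.996  0.084 -0.001] z [-0.001 -0.    -1.   ] w 0.0498 F [ 0.5 -0.1  0.9] q [ 0.58 -0.11  1.95 -0.    1.29  0.49]
turn units -0.04  x -0.019 y 0.073 z 1.947
[[305.85404524 221.47650804]
 [295.29303008 222.37476703]]
```

Emit:
{"api": "move_arm", "payload": {
  "series": [
    [-0.05,-0.02,0.07,0.6,0],
    [-0.05,0,0,0.6,0],
    [-0.05,0,0,0,0]
  ]
}}

```text
time_s: 18.2
position: [0.4134, 0.3301, 0.2988]
eef_rot: [3.136, 0.135, -0.007]
force: [-0.7, -0.7, -0.7]
grip_width: 0.0501
```

Run:
```python
from h import *
st(); go([.4149,.3299,.264],5.05); c=cap('wrist'); save(c,'w6'); cv2.imwrite('pics/c7.png',c['img'])
print(proj(c,[[.4236,.436,.0968],[.4421,.2268,.0968],[.4159,.4353,.0988],[.4344,.2262,.0988]]))
```

```text
t 18.2 pos [0.4134 0.3301 0.2988] x [ 0.996  0.086 -0.005] z [-0.005 -0.003 -1.   ] w 0.0501 F [-0.7 -0.7 -0.7] q [ 0.57 -0.05  2.02 -0.    1.18  0.49]
turn units -0.03  x 0.029 y 0.006 z 0.696
[[322.33148893  61.55868268]
 [313.58057774 385.15601894]
 [307.74544011  61.00543258]
 [302.8047978  387.36024937]]
```

View pics/c7.png

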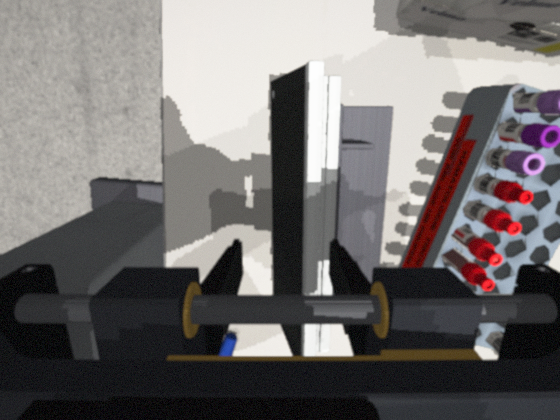

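Emit:
{"api": "move_arm", "payload": {
  "series": [
    [-0.05,0.03,0,0.35,0],
    [-0.05,0,0,0.35,0],
    [-0.05,0,0,0,0],
    [-0.05,-0.11,0,0,0],
    [-0.05,-0.11,0,0,0],
    [0.3,0,0,0,0],
    [0.3,0,0,0,0],
    [0.5,0,0,0,0]
  ],
  "squeeze": 30
}}

```text
time_s: 19.05
position: [0.4049, 0.3302, 0.2668]
eef_rot: [-3.138, -0.136, -0.001]
force: [0.1, -0.7, -0.1]
grip_width: 0.0312
```

Emit:
{"api": "move_arm", "payload": {
  "series": [
    [0.6,0,0,0,0],
    [0.7,0,0,0,0],
    [0.8,0,0,0,0],
    [1,0,0,0,0],
    [1,0,0,0,0],
    [1,0,0,0,0]
  ]
}}

```text
time_s: 19.65
position: [0.4047, 0.33, 0.266]
eef_rot: [3.138, 0.135, -0.001]
force: [-1.7, 0.0, 0.1]
grip_width: 0.0076
```

Run:
```python
from h import *
st(); c=cap('wrist'); save(c,'w7'); d=cap('side'); save(d,'d7')
o=np.zeros((420,800,3),np.uint8); o[:,:560]=c['img']; o[:300,562:796]=cv2.resize(d['img'][270:405,290:395],(234,300)); cv2.imwrite('pics/c8.png',o)
```

```text
t 19.65 pos [0.4047 0.33   0.266 ] x [ 0.996  0.086 -0.001] z [-0.001 -0.    -1.   ] w 0.0076 F [-1.7  0.   0.1] q [ 0.58 -0.03  2.05  0.    1.12  0.5 ]
```

View pics/c8.png

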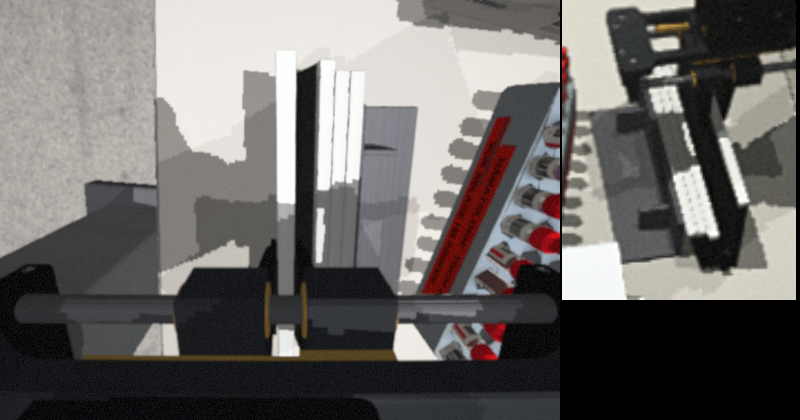

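Emit:
{"api": "move_arm", "payload": {
  "series": [
    [1,-0.05,0,-0.2,0],
    [1,-0.05,0,-0.4,0],
    [1,0,0,-0.8,0],
    [1,0,0,-0.9,0],
    [1,0,0,-0.9,0],
    [1,0,0.4,-0.2,0],
    [1,-0.08,0.8,0,0],
    [1,-0.08,0.8,0,0]
  ]
}}

```text
time_s: 20.55
position: [0.4, 0.2286, 0.4376]
eef_rot: [-3.138, -0.138, -0.003]
force: [0.7, 0.9, -1.5]
grip_width: 0.0078
```

Emit:
{"api": "move_arm", "payload": {
  "series": [
    [1,-0.08,0.9,0,0],
    [1,-0.08,0.9,0,0],
    [1,-0.08,0.9,0,0],
    [1,-0.08,0.9,0,0],
    [1,-0.08,0.9,0,0],
    [1,-0.08,0.9,0,0],
    [1,-0.08,0.9,0,0],
    [1,-0.08,0.8,0,0]
  ]
}}

```text
time_s: 21.35
position: [0.3983, -0.1289, 0.4369]
eef_rot: [3.138, 0.134, 0.002]
force: [1.0, 0.3, -1.3]
grip_width: 0.0084
```

Emit:
{"api": "move_arm", "payload": {
  "series": [
    [1,0,0,0,0],
    [1,0,0,0,0]
  ]
}}

```text
time_s: 21.55
position: [0.3988, -0.1276, 0.4364]
eef_rot: [-3.138, -0.132, -0.0]
force: [0.2, 0.2, -1.6]
grip_width: 0.0079
```

Run:
```python
from h import *
st(); c=cap('wrist'); save(c,'w8'); cv2.imwrite('pics/c9.png',c['img'])
o=np.zeros((600,800,3),np.uint8); o[:420,:560]=c['img']
w=load('w3')['img']; 
for i,(u) in enumerate((165,260,345)): o[422:598,i*265:i*265+260]=cv2.resize(w[148:188,u:u+55],(260,176),interpolation=cv2.INTER_CUBIC)
cv2.imwrite('pics/c9.png',o)
```

```text
t 21.55 pos [ 0.3988 -0.1276  0.4364] x [0.996 0.084 0.   ] z [-0.     0.001 -1.   ] w 0.0079 F [ 0.2  0.2 -1.6] q [-0.44 -0.44  2.09  0.    1.49 -0.52]
```

View pics/c9.png

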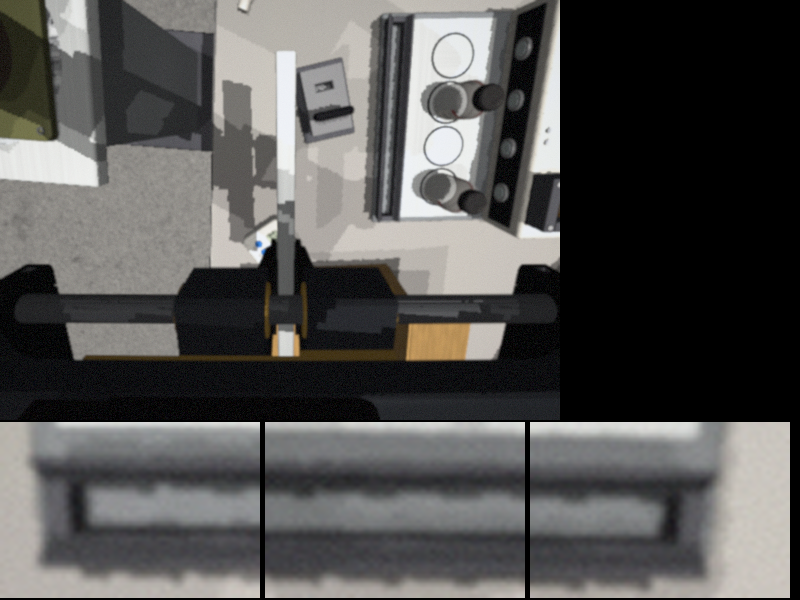

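Run:
```python
from h import *
c=load('w3')
for a,b in [((183.6,163.5),(183.6,172.1)),((372.5,164.9),(372.5,173.7))]:
    P,Q=atz(c,a,.012),atz(c,b,.012); print(np.round((P+Q)/2,4),np.linalg.norm(P-Q))
c=load('w8'); g=c['img'][:,:,1]
for v in (40,80,120,160,200):
    print(v,g[v-2:v+3,370:412].mean(0).astype(int).tolist())
print(np.round(atz(c,(286,52),.1+.1704),4))
st()
```

```text
[0.5053 0.0597 0.012 ] 0.01014457394837935
[ 0.5303 -0.1603  0.012 ] 0.010405983645432866
40 [154, 124, 112, 114, 110, 113, 108, 102, 84, 67, 63, 67, 66, 57, 36, 27, 35, 51, 71, 78, 77, 103, 133, 145, 136, 107, 84, 78, 74, 58, 39, 29, 27, 42, 56, 52, 47, 46, 48, 49, 60, 90]
80 [99, 98, 96, 98, 98, 92, 82, 68, 61, 63, 65, 55, 40, 31, 38, 55, 74, 75, 79, 103, 132, 141, 127, 103, 88, 79, 68, 52, 32, 31, 40, 48, 55, 51, 48, 48, 47, 56, 79, 135, 197, 229]
120 [98, 99, 99, 96, 90, 75, 64, 66, 69, 59, 42, 30, 38, 57, 77, 78, 89, 116, 139, 148, 141, 117, 93, 75, 60, 41, 27, 33, 44, 54, 51, 50, 49, 49, 55, 79, 129, 193, 228, 236, 238, 237]
160 [115, 114, 108, 91, 76, 77, 78, 69, 47, 32, 46, 67, 82, 87, 101, 134, 158, 160, 140, 111, 92, 80, 63, 39, 35, 41, 51, 59, 58, 55, 57, 61, 83, 135, 198, 233, 240, 241, 240, 240, 241, 240]
200 [83, 77, 66, 64, 61, 56, 38, 34, 47, 63, 74, 83, 111, 145, 161, 156, 133, 105, 87, 70, 45, 32, 35, 51, 57, 57, 55, 53, 60, 84, 134, 200, 235, 241, 241, 241, 240, 240, 240, 240, 240, 240]
[ 0.3913 -0.0244  0.2704]
t 21.6 pos [ 0.3989 -0.1268  0.4364] x [0.996 0.086 0.   ] z [ 0.  0. -1.] w 0.0077 F [ 0.1  0.7 -1.7] q [-0.44 -0.44  2.09  0.    1.49 -0.52]
```

Run:
```python
from h import *
c=load('w8')
for v,a,b in ((40,385,401.5),(120,381,396),(200,376.8,391.3)):
    for z in (.012,.018,.024):
        P=atz(c,(a,v),z);Q=atz(c,(b,v),z); m=(P+Q)/2
        line=.5178+(m[1]+.0503)*(-.1136); print(v,z,np.round(m,4),'width',round(Q[0]-P[0],4),'dx vs w3',round(m[0]-line,4))
go([.5178,-.0503,.3],6.45)
```

```text
40 0.012 [0.5097 0.045  0.012 ] width 0.0189 dx vs w3 0.0028
40 0.018 [0.508  0.0436 0.018 ] width 0.0187 dx vs w3 0.0009
40 0.024 [0.5063 0.0422 0.024 ] width 0.0184 dx vs w3 -0.001
120 0.012 [ 0.5191 -0.0434  0.012 ] width 0.0183 dx vs w3 0.0021
120 0.018 [ 0.5172 -0.0435  0.018 ] width 0.018 dx vs w3 0.0002
120 0.024 [ 0.5154 -0.0436  0.024 ] width 0.0178 dx vs w3 -0.0017
200 0.012 [ 0.5305 -0.1436  0.012 ] width 0.0189 dx vs w3 0.0021
200 0.018 [ 0.5284 -0.1423  0.018 ] width 0.0187 dx vs w3 0.0002
200 0.024 [ 0.5264 -0.1409  0.024 ] width 0.0184 dx vs w3 -0.0017
turn units -0.31  x 2.534 y -1.254 z 2.727
```

Emit:
{"api": "move_arm", "payload": {
  "series": [
    [1,0,0,0,-0.31],
    [1,0.63,-0.31,0,0],
    [1,0.64,-0.31,0,0],
    [1,0.63,-0.31,0,0],
    [1,0.63,-0.32,0,0],
    [1,0,0,0.8,0],
    [1,0,0,0.8,0],
    [1,0,0,0.8,0]
  ]
}}

```text
time_s: 22.4
position: [0.518, -0.0486, 0.3153]
eef_rot: [3.136, 0.185, 0.002]
force: [0.6, 0.8, -2.0]
grip_width: 0.0079
```

Emit:
{"api": "move_arm", "payload": {
  "series": [
    [1,0,0,0.1,0],
    [1,0,0,0,0],
    [1,0,0,0,0]
  ]
}}

```text
time_s: 22.7
position: [0.5187, -0.0503, 0.314]
eef_rot: [3.135, 0.18, 0.006]
force: [-0.0, 0.3, -2.1]
grip_width: 0.0077
```

Run:
```python
from h import *
st(); go([.5178,-.0503,.278],6.45)
```

```text
t 22.7 pos [ 0.5187 -0.0503  0.314 ] x [0.993 0.114 0.004] z [ 0.004 -0.001 -1.   ] w 0.0077 F [-0.   0.3 -2.1] q [-0.2  -0.09  2.02  0.    1.2  -0.31]
turn units 0.02  x -0.018 y -0.001 z 0.719
```

Emit:
{"api": "move_arm", "payload": {
  "series": [
    [1,-0.02,0,0.2,0],
    [1,0,0,0.2,0],
    [1,0,0,0.2,0],
    [1,0,0,0.1,0],
    [1,0,0,0,0],
    [1,0,0,0,0]
  ]
}}

```text
time_s: 23.3
position: [0.5174, -0.0509, 0.2779]
eef_rot: [-3.136, -0.177, -0.002]
force: [-1.3, 1.9, 7.2]
grip_width: 0.0078
```

Run:
```python
from h import *
st(); go([.5178,-.0503,.278],6.45)
```

```text
t 23.3 pos [ 0.5174 -0.0509  0.2779] x [0.994 0.113 0.001] z [ 0.001  0.    -1.   ] w 0.0078 F [-1.3  1.9  7.2] q [-0.2  -0.05  2.05  0.    1.14 -0.31]
turn units 0.00  x 0.009 y -0.011 z -0.003
```

Emit:
{"api": "move_arm", "payload": {
  "series": [
    [0.4,0,0,0,0],
    [0.4,0,0,0,0],
    [0.4,0,0,-0.2,0],
    [0.4,0,0,-0.6,0],
    [0.4,0,0,-0.9,0],
    [0.4,0,0,-0.9,0],
    [0.4,-0.6,0.5,0,0],
    [0.4,-0.6,0.5,0,0]
  ]
}}

```text
time_s: 24.1
position: [0.4627, -0.1075, 0.4093]
eef_rot: [3.134, 0.181, 0.007]
force: [-0.5, -0.3, -0.1]
grip_width: 0.0287
```

Emit:
{"api": "move_arm", "payload": {
  "series": [
    [0.4,-0.6,0.6,0,0],
    [0.4,0,0,0,0],
    [0.4,0,0,0,0]
  ]
}}

```text
time_s: 24.4
position: [0.4359, -0.141, 0.4068]
eef_rot: [3.137, 0.174, 0.002]
force: [0.8, -1.0, -0.5]
grip_width: 0.0285
```

Run:
```python
from h import *
st(); c=cap('wrist'); save(c,'w9'); d=cap('side'); save(d,'d9')
o=np.zeros((600,800,3),np.uint8); o[:420,:560]=c['img']
o[420:600,:240]=cv2.resize(d['img'][155:290,190:370],(240,180)); o[420:600,250:550]=cv2.resize(c['img'][60:210,230:480],(300,180),interpolation=cv2.INTER_CUBIC)
cv2.imwrite('pics/c10.png',o)
```

```text
t 24.4 pos [ 0.4359 -0.141   0.4068] x [0.994 0.111 0.001] z [ 0.001 -0.    -1.   ] w 0.0285 F [ 0.8 -1.  -0.5] q [-0.43 -0.32  2.06  0.    1.4  -0.54]
```

View pics/c10.png

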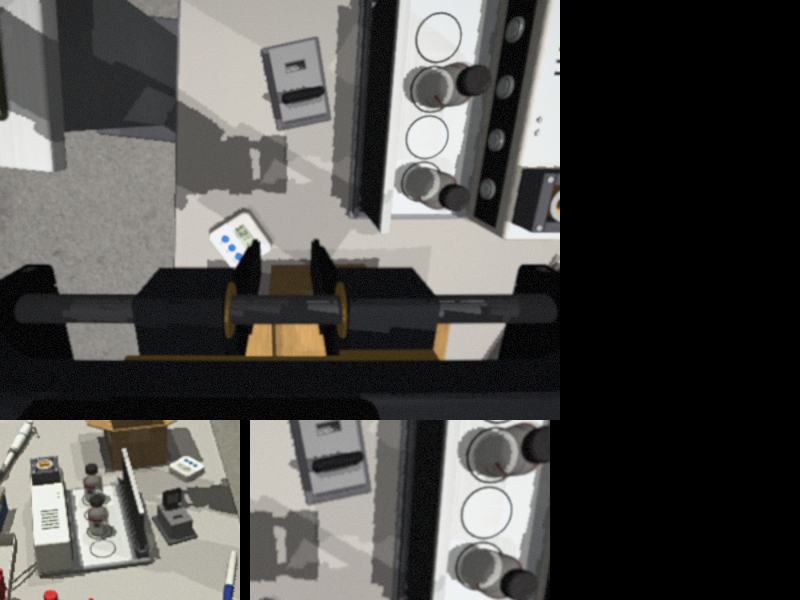

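Run:
```python
from h import *
c=load('w9')
f=[atz(c,u,.006) for u in [(262,48),(318,38),(330,119),(278,130)]]
print(np.round(f,4)); print('foot centre',np.mean(f,0), [np.linalg.norm(f[i]-f[(i+1)%4]) for i in range(4)])
g=c['img'].max(2); w=g[80:110,270:340]; m=(w<45).astype(np.uint8)
n,l,s,ce=cv2.connectedComponentsWithStats(m); k=1+np.argmax(s[1:,4]); ys,xs=np.where(l==k)
print(s[k],ce[k]+[270,80]); r=cv2.minAreaRect(np.c_[xs+270,ys+80].astype(np.float32)); print(r)
b=cv2.boxPoints(r); print(b); P=np.array([atz(c,u,.086) for u in b]); print(np.round(P,4))
o=np.zeros((480,600,3),np.uint8);o[:]=cv2.resize(c['img'][30:140,230:367],(600,480),interpolation=cv2.INTER_CUBIC); cv2.imwrite('pics/c11.png',o)
```

```text
[[ 0.3957  0.0046  0.006 ]
 [ 0.4548  0.0211  0.006 ]
 [ 0.48   -0.0609  0.006 ]
 [ 0.422  -0.0797  0.006 ]]
foot centre [ 0.4381213  -0.02872596  0.006     ] [np.float64(0.06129609430730719), np.float64(0.0858417939181812), np.float64(0.06093632165667483), np.float64(0.08834243047335112)]
[ 12   7  42  16 377] [301.99204244  94.37931034]
((302.4411926269531, 94.23529815673828), (9.761872291564941, 42.40990447998047), 77.47119140625)
[[280.68234   94.07059 ]
 [322.08237   84.87059 ]
 [324.20004   94.40001 ]
 [282.80002  103.600006]]
[[ 0.4224 -0.0453  0.086 ]
 [ 0.4579 -0.0336  0.086 ]
 [ 0.4608 -0.0413  0.086 ]
 [ 0.4252 -0.0531  0.086 ]]
```

View pics/c11.png

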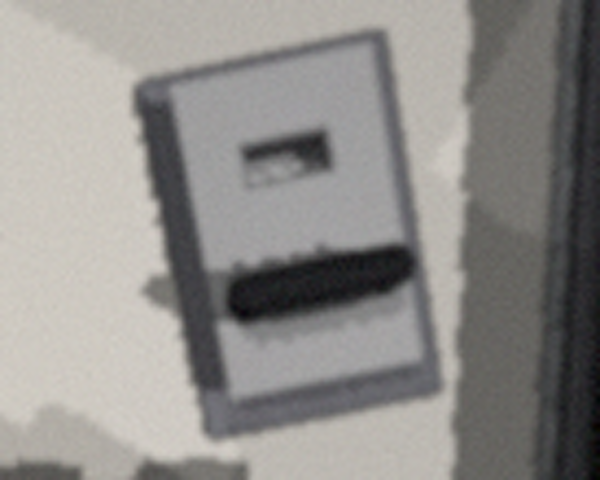

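Emit:
{"api": "move_arm", "payload": {
  "series": [
    [0.4,0,0,0,1],
    [0.4,0,0,0,1],
    [0.4,0,0,0,1],
    [0.4,0,0,0,1],
    [0.4,0,0,0,1],
    [0.4,0,0,0,1],
    [0.4,0,0,0,1],
    [0.4,0,0,0,1]
  ]
}}

```text
time_s: 25.3
position: [0.4372, -0.1395, 0.4062]
eef_rot: [-3.007, 0.907, 0.001]
force: [-0.8, -0.2, -0.1]
grip_width: 0.0288
```

Emit:
{"api": "move_arm", "payload": {
  "series": [
    [0.4,0,0,0,1],
    [0.4,0,0,0,1],
    [0.4,0,0,0,1],
    [0.4,0,0,0,1],
    [0.4,0,0,0,1],
    [0.4,0,0,0,1],
    [0.4,0,0,0,0.9],
    [0.4,0,0,0,0.9]
  ]
}}

```text
time_s: 26.1
position: [0.4372, -0.1395, 0.4062]
eef_rot: [-2.532, 1.859, 0.001]
force: [-0.4, -0.9, -0.2]
grip_width: 0.0286
```

Run:
```python
from h import *
st(); go([.4424,-.0433,.30],-72.7)
```

```text
t 26.1 pos [ 0.4372 -0.1395  0.4062] x [ 0.3   -0.954 -0.   ] z [-0.  0. -1.] w 0.0286 F [-0.4 -0.9 -0.2] q [-0.43 -0.32  2.06  0.    1.4   0.84]
turn units 0.03  x -1.805 y -0.671 z 2.124
```

Emit:
{"api": "move_arm", "payload": {
  "series": [
    [0.4,-0.6,-0.22,0,0],
    [0.4,-0.6,-0.22,0,0],
    [0.4,-0.6,-0.23,0,0],
    [0.4,0,0,0.7,0],
    [0.4,0,0,0.7,0],
    [0.4,0,0,0.7,0],
    [0.4,0,0,0,0],
    [0.4,0,0,0,0]
  ]
}}

```text
time_s: 26.9
position: [0.4417, -0.0439, 0.3014]
eef_rot: [2.534, -1.856, -0.002]
force: [0.8, 0.4, 0.8]
grip_width: 0.0283
```

Run:
```python
from h import *
st(); go([.4424,-.0433,.243],-72.7); c=cap('wrist'); save(c,'w10'); d=cap('side'); save(d,'d10')
a=.305; e=np.array([np.cos(a),np.sin(a)]); n=np.array([-e[1],e[0]]); k=np.array([.4424,-.0433])
P=[np.r_[k+sx*.02*e+sy*.0045*n,.086] for sx,sy in ((1,1),(1,-1),(-1,-1),(-1,1))]
im=c['img'].copy(); cv2.polylines(im,[np.round(proj(c,P)*8).astype(np.int32)],True,(0,0,255),1,cv2.LINE_AA,3)
o=np.zeros((560,800,3),np.uint8); o[:,:]=cv2.resize(im[130:270,180:380],(800,560),interpolation=cv2.INTER_CUBIC); cv2.imwrite('pics/c12.png',o)
```

```text
t 26.9 pos [ 0.4417 -0.0439  0.3014] x [ 0.302 -0.953 -0.001] z [-0.001  0.    -1.   ] w 0.0283 F [0.8 0.4 0.8] q [-0.22 -0.26  2.2   0.    1.21  1.04]
turn units 0.06  x -0.006 y -0.017 z 1.168
```

View pics/c12.png

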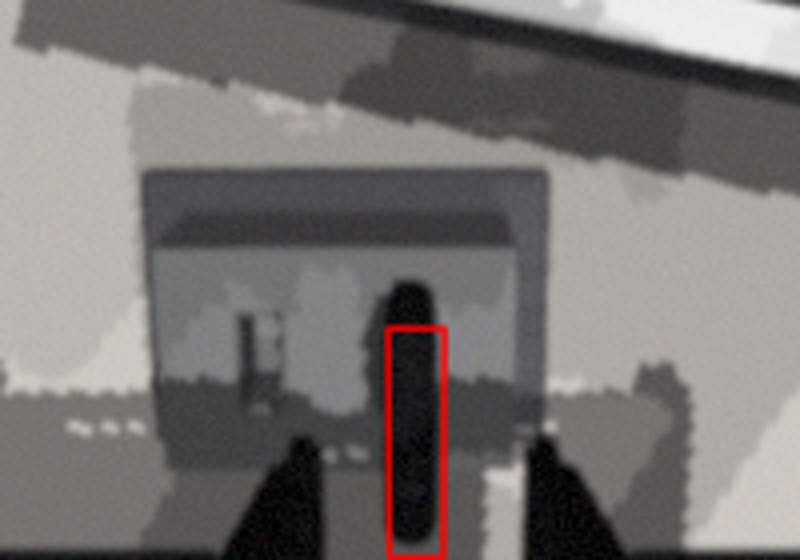

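Emit:
{"api": "move_arm", "payload": {
  "series": [
    [0.4,0,-0.06,0.4,0.05],
    [0.4,0,0,0.4,0],
    [0.4,0,0,0.36,0],
    [0.4,0,0,0,0],
    [0.8,0,0,0,0],
    [1,0,0,0,0],
    [1,0,0,0,0],
    [1,0,0,0,0]
  ],
  "squeeze": 40
}}

```text
time_s: 27.8
position: [0.4447, -0.0436, 0.2446]
eef_rot: [-2.528, 1.863, -0.002]
force: [-0.8, 2.5, 4.0]
grip_width: 0.0083
```

Run:
```python
from h import *
st()
```

```text
t 27.8 pos [ 0.4447 -0.0436  0.2446] x [ 0.296 -0.955  0.   ] z [ 0.002  0.    -1.   ] w 0.0083 F [-0.8  2.5  4. ] q [-0.22 -0.18  2.23  0.    1.09  1.05]
```

Emit:
{"api": "move_arm", "payload": {
  "series": [
    [1,0,0,-0.2,0],
    [1,0,0,-0.3,0],
    [1,0,0,-0.5,0],
    [1,0,0,-0.7,0],
    [1,0,0,-0.8,0],
    [1,0,0,-0.8,0.7],
    [1,0,0,0,0.7],
    [1,0,0,0,0.73]
  ]
}}

```text
time_s: 28.6
position: [0.4442, -0.0438, 0.4113]
eef_rot: [-2.341, 2.092, -0.007]
force: [-0.3, 0.6, -1.0]
grip_width: 0.0089
```

Emit:
{"api": "move_arm", "payload": {
  "series": [
    [1,0.47,-0.73,0,0],
    [1,0.47,-0.73,0,0],
    [1,0.47,-0.73,0,0],
    [1,0.47,-0.72,0,0],
    [1,0,0,0,0],
    [1,0,0,0,0],
    [1,0,0,0,0]
  ]
}}

```text
time_s: 29.3
position: [0.5987, -0.12, 0.4087]
eef_rot: [2.346, -2.09, -0.0]
force: [0.4, -0.6, 0.3]
grip_width: 0.0089
```

Run:
```python
from h import *
st(); c=cap('wrist'); save(c,'w11'); d=cap('side'); save(d,'d11')
o=np.zeros((600,800,3),np.uint8); o[:420,:560]=c['img']
o[:240,562:800]=cv2.resize(d['img'][140:285,190:335],(238,240),interpolation=cv2.INTER_CUBIC)
p=proj(c,[[.6854,-.1095,.113]])[0].astype(int); print(p)
o[422:600,:237]=cv2.resize(c['img'][max(p[1]-30,0):p[1]+30,p[0]-40:p[0]+40],(237,178),interpolation=cv2.INTER_CUBIC)
cv2.imwrite('pics/c13.png',o)
```

```text
t 29.3 pos [ 0.5987 -0.12    0.4087] x [ 0.115 -0.993  0.   ] z [-0. -0. -1.] w 0.0089 F [ 0.4 -0.6  0.3] q [-0.29  0.04  1.74 -0.    1.37  1.17]
[283 106]
```

View pics/c13.png

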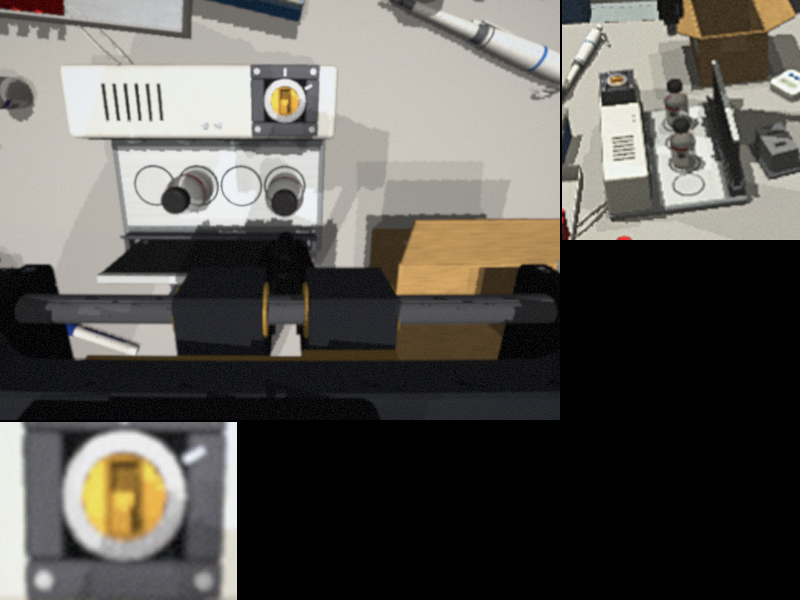

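Run:
```python
from h import *
c=load('w11')
print('ring',np.round(atz(c,(285.0,100.3),.113),4))
hsv=cv2.cvtColor(c['img'],cv2.COLOR_BGR2HSV)[70:130,250:325]; m=((hsv[...,0]>10)&(hsv[...,0]<35)&(hsv[...,1]>130)&(hsv[...,2]>70)).astype(np.uint8)
m=cv2.morphologyEx(m,cv2.MORPH_CLOSE,np.ones((5,5)))
n,l,s,ce=cv2.connectedComponentsWithStats(m);k=1+np.argmax(s[1:,4]);print(s[k],ce[k]+[250,70])
b=s[k]; uv=(250+b[0]+b[2]/2-.5,70+b[1]+b[3]/2-.5); print('plug bbox',uv,np.round(atz(c,uv,.113),4))
# block corners
print('block',[np.round(atz(c,u,.113),4).tolist() for u in [(250,65),(318,65),(318,137),(250,137)]])
d0=load('d9'); hsv=cv2.cvtColor(d0['img'],cv2.COLOR_BGR2HSV)[175:205,205:245]; m=((hsv[...,0]>8)&(hsv[...,0]<35)&(hsv[...,1]>110)&(hsv[...,2]>70)).astype(np.uint8)
ys,xs=np.where(m); print(len(xs)); 
if len(xs): print('side plug',np.round(atz(d0,((xs.min()+xs.max())/2+205,(ys.min()+ys.max())/2+175),.113),4))
# panel overlay
a=.113; ex=np.array([np.cos(a),np.sin(a)]); ey=np.array([-ex[1],ex[0]]); s0=np.array([.5178,-.0503])
def top(t): return [np.r_[s0+sx*.004*ex*1+ex*.1*np.sin(t)+sy*.105*ey,.012+.1*np.cos(t)] for sx,sy in ((1,1),(1,-1),(-1,-1),(-1,1))]
rows=[]
for n,(y0,y1,x0,x1) in (('w9',(0,240,340,440)),('d11',(150,280,240,320))):
    q=load(n); im=cv2.resize(q['img'],None,fx=3,fy=3,interpolation=cv2.INTER_CUBIC)
    cv2.polylines(im,[np.round(proj(q,top(0))*3+1).astype(np.int32)],True,(0,0,255),1,cv2.LINE_AA)
    rows.append(cv2.resize(im[y0*3:y1*3,x0*3:x1*3],None,fx=600/(3*(y1-y0)),fy=600/(3*(y1-y0))))
cv2.imwrite('pics/c14.png',np.hstack(rows)[:, :800])
```

```text
ring [ 0.6905 -0.1101  0.113 ]
[ 21  17  28  28 596] [284.55033557 100.58221477]
plug bbox (np.float64(284.5), np.float64(100.5)) [ 0.6903 -0.1097  0.113 ]
block [[0.7139, -0.0794, 0.113], [0.7201, -0.1331, 0.113], [0.6645, -0.141, 0.113], [0.658, -0.0842, 0.113]]
25
side plug [ 0.6894 -0.1131  0.113 ]
```

View pics/c14.png

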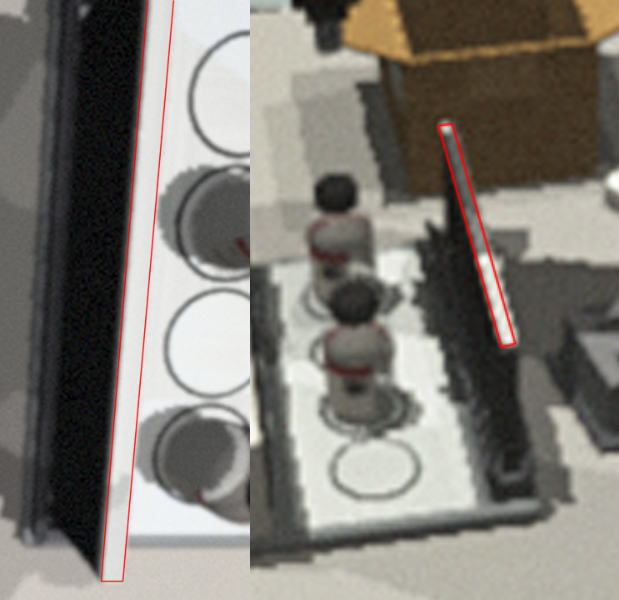

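Emit:
{"api": "move_arm", "payload": {
  "series": [
    [1,0,-0.6,0,0],
    [1,0,-0.6,0,0],
    [1,0,-0.64,0,0],
    [1,0,0,0.6,0],
    [1,0,0,0.67,0],
    [1,0,0,0,0],
    [1,0,0,0,0]
  ]
}}

```text
time_s: 30.1
position: [0.6902, -0.1094, 0.345]
eef_rot: [2.345, -2.089, -0.001]
force: [-0.2, -0.1, 0.6]
grip_width: 0.009
```

Run:
```python
from h import *
st(); go([.690,-.110,.3156],-83.6); s=bot.sense(); print(s['wrist_torque'])
c=cap('wrist'); save(c,'w12'); 
g=c['img']
# print where the plug/ring is still visible near the key and key silhouette
p=proj(c,[[.69,-.11,.113],[.69,-.11,.1204]]); print(p)
for v in range(190,262,6): print(v,g[v,262:312:2].max(1).tolist())
```

```text
t 30.1 pos [ 0.6902 -0.1094  0.345 ] x [ 0.115 -0.993 -0.   ] z [-0.001  0.    -1.   ] w 0.009 F [-0.2 -0.1  0.6] q [-0.23  0.27  1.59 -0.    1.29  1.22]
turn units 0.04  x 0.012 y 0.006 z 0.589
[-0.01253465  0.01708025  0.0187387 ]
[[285.09829303 234.05494382]
 [285.09986403 237.88094882]]
190 [45, 48, 42, 45, 46, 45, 45, 43, 52, 40, 47, 44, 48, 44, 45, 48, 40, 45, 45, 42, 44, 36, 46, 45, 47]
196 [79, 76, 75, 78, 76, 84, 83, 82, 79, 77, 81, 83, 77, 78, 78, 81, 77, 85, 80, 89, 87, 88, 86, 82, 90]
202 [83, 84, 87, 83, 79, 84, 81, 88, 87, 86, 108, 227, 193, 89, 84, 83, 88, 89, 90, 86, 87, 86, 86, 86, 86]
208 [74, 81, 70, 78, 79, 74, 79, 80, 77, 78, 90, 159, 124, 83, 80, 79, 80, 79, 83, 80, 84, 82, 79, 81, 79]
214 [34, 25, 34, 70, 104, 126, 147, 156, 165, 160, 164, 162, 170, 172, 161, 165, 162, 133, 112, 102, 55, 15, 20, 35, 71]
220 [30, 67, 137, 157, 162, 164, 166, 185, 161, 183, 198, 188, 180, 142, 140, 167, 158, 159, 159, 165, 154, 96, 34, 160, 228]
226 [123, 160, 160, 162, 163, 202, 202, 178, 129, 114, 131, 163, 190, 127, 117, 190, 225, 221, 203, 167, 173, 170, 165, 82, 81]
232 [74, 112, 165, 175, 142, 149, 201, 131, 79, 67, 52, 39, 25, 41, 68, 105, 126, 144, 144, 135, 123, 146, 151, 119, 69]
238 [67, 73, 70, 75, 80, 69, 69, 82, 46, 9, 25, 13, 17, 20, 22, 38, 108, 100, 92, 90, 93, 98, 95, 68, 47]
244 [46, 75, 74, 64, 24, 18, 27, 24, 8, 19, 11, 15, 10, 20, 11, 23, 16, 7, 8, 12, 68, 90, 58, 37, 47]
250 [34, 20, 9, 9, 6, 19, 10, 24, 21, 25, 20, 19, 4, 10, 14, 15, 19, 12, 12, 11, 7, 19, 15, 32, 46]
256 [12, 6, 17, 8, 25, 14, 25, 11, 8, 26, 23, 18, 13, 20, 22, 3, 16, 13, 14, 13, 18, 3, 15, 11, 29]
```

Run:
```python
from h import *
c=load('w12'); w=load('w11'); ex=np.array([.9938,.1108])
t=np.linspace(0,2*np.pi,9)[:-1]
g=w['img'].max(2); print('w11 col285',g[76:128,283:288].mean(1).astype(int).tolist())
print('w12 col',g.shape, c['img'].max(2)[205:236,270:275].mean(1).astype(int).tolist(), c['img'].max(2)[205:236,296:301].mean(1).astype(int).tolist())
for r in (.012,.016,.018): print(r,proj(c,[np.r_[np.array([.69,-.11])+r*(np.cos(a)*ex+np.sin(a)*np.array([-ex[1],ex[0]])),.113] for a in (0,.785,-.785,1.57,-1.57)]).round(1).tolist(), proj(w,[np.r_[np.array([.69,-.11])+r*ex*k,.113] for k in (1,-1)]).round(1).tolist())
```

```text
w11 col285 [142, 108, 126, 189, 230, 236, 237, 237, 235, 217, 181, 179, 175, 128, 99, 118, 143, 152, 152, 152, 154, 154, 163, 194, 227, 234, 233, 229, 221, 209, 199, 196, 196, 196, 197, 197, 191, 186, 180, 180, 176, 177, 176, 177, 171, 154, 123, 89, 89, 94, 98, 95]
w12 col (420, 560) [84, 83, 82, 77, 80, 90, 101, 105, 110, 125, 137, 152, 159, 162, 162, 163, 167, 167, 173, 185, 191, 190, 188, 192, 198, 193, 181, 161, 143, 125, 101] [83, 83, 85, 81, 77, 82, 95, 103, 107, 115, 128, 144, 154, 159, 160, 161, 160, 164, 160, 164, 177, 196, 202, 211, 219, 215, 184, 142, 120, 118, 118]
0.012 [[285.2, 217.8], [272.9, 222.6], [297.3, 222.6], [268.0, 234.0], [302.2, 234.1]] [[284.8, 85.3], [284.8, 116.2]]
0.016 [[285.2, 212.3], [268.8, 218.7], [301.5, 218.8], [262.3, 234.0], [307.8, 234.1]] [[284.9, 80.0], [284.7, 121.2]]
0.018 [[285.2, 209.5], [266.8, 216.7], [303.5, 216.8], [259.5, 234.0], [310.7, 234.1]] [[284.9, 77.4], [284.7, 123.7]]
```

Emit:
{"api": "move_arm", "payload": {
  "series": [
    [1,0.01,0,0.15,0.04],
    [1,0,0,0.1,0],
    [1,0,0,0.1,0],
    [1,0,0,0,0],
    [1,0,0,0,0]
  ]
}}

```text
time_s: 30.65
position: [0.6912, -0.1101, 0.3273]
eef_rot: [-2.341, 2.093, -0.001]
force: [2.5, 1.8, -1.5]
grip_width: 0.0088
```

Run:
```python
from h import *
st(); go([.690,-.110,.3156],-83.6); s=bot.sense(); print(s['wrist_torque'])
```

```text
t 30.65 pos [ 0.6912 -0.1101  0.3273] x [ 0.111 -0.994 -0.   ] z [ 0.001  0.    -1.   ] w 0.0088 F [ 2.5  1.8 -1.5] q [-0.23  0.28  1.6   0.    1.26  1.22]
turn units -0.00  x -0.005 y 0.023 z 0.233
[ 0.31663517 -0.57387033 -0.00818453]
```

Emit:
{"api": "move_arm", "payload": {
  "series": [
    [1,-0.02,-0.03,0.08,0],
    [1,0,0,0.08,0],
    [1,0,0,0.08,0],
    [1,0,0,0.02,0],
    [1,0,0,0,0]
  ]
}}

```text
time_s: 31.15
position: [0.6923, -0.1092, 0.3155]
eef_rot: [2.341, -2.094, -0.001]
force: [-2.5, 0.8, 5.9]
grip_width: 0.009
```

Run:
```python
from h import *
st(); s=bot.sense(); print(s['wrist_torque'])
```

```text
t 31.15 pos [ 0.6923 -0.1092  0.3155] x [ 0.111 -0.994  0.   ] z [-0.001 -0.    -1.   ] w 0.009 F [-2.5  0.8  5.9] q [-0.23  0.3   1.6  -0.    1.24  1.23]
[0.15256258 0.64061864 0.02609934]
```

Emit:
{"api": "move_arm", "payload": {
  "series": [
    [1,0,0.01,0,0.8],
    [1,0,0,0,0.8],
    [1,0,0,0,0.8],
    [1,0,0,0,0.8],
    [1,0,0,0,0.8],
    [1,0,0,0,0.8],
    [1,0,0,0,0.8],
    [1,0,0,0,0.8]
  ]
}}

```text
time_s: 31.95
position: [0.692, -0.1099, 0.3156]
eef_rot: [1.67, -2.661, 0.004]
force: [-0.6, -2.1, 4.2]
grip_width: 0.0091
```

Run:
```python
from h import *
st(); s=bot.sense(); print(s['wrist_torque'])
```

```text
t 31.95 pos [ 0.692  -0.1099  0.3156] x [-0.435 -0.901  0.001] z [ 0.001 -0.002 -1.   ] w 0.0091 F [-0.6 -2.1  4.2] q [-0.23  0.3   1.6  -0.    1.24  1.79]
[-0.32963235  0.31350348  0.05379404]
```

Emit:
{"api": "move_arm", "payload": {
  "series": [
    [1,0,0,0,0.8],
    [1,0,0,0,0.8],
    [1,0,0,0,0.8],
    [1,0,0,0,0.8],
    [1,0,0,0,0.8],
    [1,0,0,0,0.8],
    [1,0,0,0,0.8],
    [1,0,0,0,0]
  ]
}}

```text
time_s: 32.75
position: [0.6915, -0.1106, 0.3156]
eef_rot: [0.978, -2.983, 0.005]
force: [-3.0, -4.9, 6.1]
grip_width: 0.0087
```

Run:
```python
from h import *
st(); s=bot.sense(); print(s['wrist_torque'])
```

```text
t 32.75 pos [ 0.6915 -0.1106  0.3156] x [-0.806 -0.592  0.003] z [-0.001 -0.004 -1.   ] w 0.0087 F [-3.  -4.9  6.1] q [-0.23  0.3   1.6  -0.    1.24  2.27]
[-0.69141708  0.76188105  0.07298985]
```

Emit:
{"api": "move_arm", "payload": {
  "series": [
    [1,0.015,-0.007,0,0.5],
    [1,0,0,0,0.5],
    [1,0,0,0,0.5],
    [1,0,0,0,0.5],
    [1,0,0,0,0.5],
    [1,0,0,0,0.2],
    [1,0,0,0,0]
  ]
}}

```text
time_s: 33.45
position: [0.691, -0.1112, 0.3155]
eef_rot: [0.623, -3.076, 0.004]
force: [-4.8, -3.3, 6.9]
grip_width: 0.009
```

Run:
```python
from h import *
st(); s=bot.sense(); print(s['wrist_torque'])
```

```text
t 33.45 pos [ 0.691  -0.1112  0.3155] x [-0.921 -0.389  0.003] z [-0.002 -0.003 -1.   ] w 0.009 F [-4.8 -3.3  6.9] q [-0.24  0.3   1.61 -0.    1.24  2.51]
[-0.59529924  1.06174422  0.10185231]
```

Emit:
{"api": "move_arm", "payload": {
  "series": [
    [1,0.02,0.005,0,0.4],
    [1,0,0,0,0.4],
    [1,0,0,0,0.4],
    [1,0,0,0,0]
  ]
}}

```text
time_s: 33.85
position: [0.6902, -0.1112, 0.3156]
eef_rot: [0.463, -3.106, 0.005]
force: [-3.5, -3.1, 6.2]
grip_width: 0.0089
```

Run:
```python
from h import *
st(); s=bot.sense(); print(s['wrist_torque'])
```

```text
t 33.85 pos [ 0.6902 -0.1112  0.3156] x [-0.957 -0.292  0.002] z [-0.001 -0.003 -1.   ] w 0.0089 F [-3.5 -3.1  6.2] q [-0.24  0.29  1.61 -0.    1.24  2.61]
[-0.53526496  0.68776767  0.53168453]
```

Emit:
{"api": "move_arm", "payload": {
  "series": [
    [0.5,0,0,0,0],
    [0.5,0,0,0,0],
    [0.5,0,0,0,0],
    [0.5,0,0,-0.3,0],
    [0.5,0,0,-0.6,0],
    [0.5,0,0,-0.8,0],
    [0.5,0,0,-0.5,-1],
    [0.5,0,0,0,-1]
  ]
}}

```text
time_s: 34.65
position: [0.6911, -0.1101, 0.4323]
eef_rot: [-0.734, 3.044, -0.008]
force: [0.7, 0.3, -0.7]
grip_width: 0.0238
```

Emit:
{"api": "move_arm", "payload": {
  "series": [
    [0.5,0,0,0,-1],
    [0.5,0,0,0,-1],
    [0.5,0,0,0,-1],
    [0.5,0,0,0,-1],
    [0.5,0,0,0,-1],
    [0.5,0,0,0,-1],
    [0.5,0,0,0,-1],
    [0.5,0,0,0,-1]
  ]
}}

```text
time_s: 35.45
position: [0.6904, -0.1099, 0.4254]
eef_rot: [-1.736, 2.618, -0.001]
force: [0.6, 0.8, 0.5]
grip_width: 0.0238
```

Emit:
{"api": "move_arm", "payload": {
  "series": [
    [0.5,0,0,0,-1],
    [0.5,0,0,0,-1],
    [0.5,0,0,0,-1],
    [0.5,0,0,0,-1],
    [0.5,0,0,0,-1],
    [0.5,0,0.7,0,0],
    [0.5,0,0.8,0,0],
    [0.5,0,0.8,0,0]
  ]
}}

```text
time_s: 36.25
position: [0.5744, -0.1137, 0.425]
eef_rot: [-2.258, 2.184, -0.001]
force: [0.1, 1.1, -0.2]
grip_width: 0.0234
```

Emit:
{"api": "move_arm", "payload": {
  "series": [
    [0.5,0,0,0,0],
    [0.5,0,0,0,0],
    [0.5,0,0,0,0]
  ]
}}

```text
time_s: 36.55
position: [0.5762, -0.1139, 0.4255]
eef_rot: [-2.257, 2.183, -0.003]
force: [-0.1, 0.6, -0.3]
grip_width: 0.0237
```

Run:
```python
from h import *
st(); c=cap('wrist'); save(c,'w13'); d=cap('side'); save(d,'d13'); s=cap('scene'); save(s,'s13')
p=proj(c,[[.69,-.11,.157]])[0].astype(int); print(p)
g=c['img'].max(2); w=g[max(p[1]-40,0):p[1]+40,p[0]-40:p[0]+40]; m=(w<32).astype(np.uint8)
n,l,st_,ce=cv2.connectedComponentsWithStats(m)
for k in range(1,n):
    if st_[k,4]>60:
        ys,xs=np.where(l==k); r=cv2.minAreaRect(np.c_[xs+p[0]-40,ys+max(p[1]-40,0)].astype(np.float32)); b=cv2.boxPoints(r); P=np.array([atz(c,u,.157) for u in b])
        print(st_[k],np.round(r[0],1),np.round(r[1],1),r[2]); print(np.round(P,4).tolist())
h=g[max(p[1]-36,0):p[1]+36:3,p[0]-40:p[0]+40:2]
for row in h: print(''.join('#' if v<30 else '+' if v<70 else '.' if v<140 else ' ' for v in row))
# side brightness compare panel & bottles unchanged
a=load('d11')['img'].astype(int); b=d['img'].astype(int); D=np.abs(a-b).max(2)[150:280,225:400]; print('changed px low region',(D>50).sum())
```

```text
t 36.55 pos [ 0.5762 -0.1139  0.4255] x [ 0.033 -0.999  0.001] z [ 0.002 -0.    -1.   ] w 0.0237 F [-0.1  0.6 -0.3] q [-0.29 -0.03  1.77  0.    1.39  1.25]
[283  67]
[ 16  32  48  39 289] [285.6  78.9] [26.2 50.5] 73.1785888671875
[[0.6856, -0.0913, 0.157], [0.6965, -0.1257, 0.157], [0.6798, -0.1321, 0.157], [0.6685, -0.0971, 0.157]]
                                        
                                        
                                        
                     ...............    
    ............... ...........    .    
   ..   ...........  ...........   .    
   ..   ...........  ...............    
    .  .............................    
    .........+++.       .+##+#++....    
    ......++++.          .+++++++...    
    ......+#+        ..++++++++++...    
    ......++       .+++++++++#+#+...    
    ......+.   .+++++++++++#####....    
    ......+..+#+++++++#+###+##+......   
     ....+++++++++++####+++++........   
     ...+++++++#####++++++.. ........   
     ...+#+##+##+++++++..  .  .......   
     ....#####++++++..       ........   
     .....####+++...       ...+......   
     ....++#+.....           ++......   
      ...+++#+..            +++......   
      ...+++##++..        .+++++.....   
      ...+++##++++...................   
      ...+.++....................   .   
changed px low region 733
```

Run:
```python
from h import *
a=load('d11')['img'].astype(int); d=load('d13'); D=(np.abs(a-d['img']).max(2)>50)
n,l,s,ce=cv2.connectedComponentsWithStats(D[150:300,215:400].astype(np.uint8))
print([(x+[215,150,0,0,0]).tolist() for x in s[1:] if x[4]>15])
ex=np.array([np.cos(.113),np.sin(.113)]); ey=np.array([-ex[1],ex[0]])
for n in ('d9','d11','d13'):
    q=load(n); g=q['img'].max(2); f=lambda P:[int(g[int(round(v)),int(round(u))]) for u,v in proj(q,P)]
    print(n,'panel top',f([np.r_[np.array([.5178,-.0503])+ey*t,.112] for t in np.linspace(-.1,.1,6)]),'caps',f([[.5865,-.0165,.097],[.597,-.12,.097]]),
     'key top',proj(q,[[.69,-.11,.157]]).round(0).tolist(),f([[.69,-.11,.157]]))
w=load('w13'); g=w['img'].max(2)
for nm,P in (('b3',(.5865,-.0165)),('b1',(.597,-.12))):
    u,v=proj(w,[[*P,.097]])[0].round().astype(int); m=(g[v-18:v+19,u-18:u+19]<60).astype(np.uint8); k,l,s,ce=cv2.connectedComponentsWithStats(m); i=l[18,18]; b=s[i]
    print(nm,b,np.round(atz(w,(u-18+b[0]+b[2]/2-.5,v-18+b[1]+b[3]/2-.5),.093),4))
```

```text
[[249, 150, 15, 12, 100], [218, 172, 10, 20, 119], [291, 200, 9, 2, 16], [289, 201, 23, 12, 125], [274, 202, 12, 35, 138], [319, 213, 17, 14, 109], [347, 215, 12, 19, 164], [364, 237, 8, 4, 19], [305, 238, 6, 3, 17]]
d9 panel top [220, 179, 227, 220, 231, 252] caps [52, 50] key top [[220.0, 174.0]] [201]
d11 panel top [212, 77, 96, 131, 235, 241] caps [53, 42] key top [[220.0, 174.0]] [198]
d13 panel top [150, 81, 93, 135, 232, 240] caps [48, 41] key top [[220.0, 174.0]] [31]
b3 [  7   2  25  25 469] [ 0.5902 -0.0168  0.093 ]
b1 [  6   3  25  25 471] [ 0.5995 -0.1198  0.093 ]
```

Run:
```python
from h import *
print(bot.close_job()); st()
```

```text
the job is handed in; nothing more can be done
None
the job is handed in; nothing more can be done
```

I did every step in the order given and handed the job in at about 37 s of the 208 s. No verdict is reported, so this rests on my own checks.

- **Flaps:** both are folded back, to about 2.5 rad by eye in the wrist and side pictures.
- **Bottles:** the carton held two. They stand on circles 3 and 1. In the last picture their caps were about 4 mm and 2 mm from the circle centres, against the 12 mm allowed.
- **Beam stop:** I set the tall panel on the slot floor, felt as 7 N of contact at the expected height. The upright outline I projected matched it within 1–2 mm in two views. The low panels were still leaning after I gripped the tall one; I did not check them again once it was lifted out.
- **Key:** it is down about 22 mm by the arm's height. I turned it about 76° clockwise until the torque rose from about 0.05–0.1 to 0.53 N m, which I took as the end stop. After release the handle stayed at that angle. The switch angle is worked out from this, not read directly.
- **Bystanders:** I did not approach the timer or the small bottle, and did not measure them at the end. The last side pictures suggest the key holder was knocked aside after I had taken the key, which changed nothing.

One disagreement: the side and wrist cameras put the circles 3–4 mm apart in x, so I placed the bottles between the two readings.

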